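Empty the cell tester into the rail bin

TASK

The test run is finished. Switch the cell tester off before any cell is disturbed, take the blue bin off its rail by tilting its front up until the lip comes free of the ledge, and stand it level in the middle of the rubber mat. Then roll every cell sideways out of its clips - away from the stiff hooked jaws, past the brass spring jaws, never wrenched straight up - and lay them all in the bin, leaving the other things on the bench as they are.

Things in the scene. Friction and masses are not known exactly. Their poses are not given: they have to be found in the camera images.
- rig: Cell tester: fixed grey board 295 mm (x) by 366 mm (y), deck top 20 mm above the bench. Five bays side by side along y at y = -140, -70, 0, 70, 140 mm, each empty or holding one cell that lies along the rig's x. Origin: on the bench below the middle of the bays; x points away from the robot, within 0.1 rad. End stops at x = -73 mm (52 mm high) and x = 76 mm (62 mm high) bar sliding lengthwise.
- bay1 (a point): Seat of the bay at rig y = -140 mm: the point where a clipped cell's middle lies, 50 mm above the bench; axes as the rig. Each bay has two clips 14 mm wide, at x = -45 and 45 mm; between them the cell's middle is free to grasp, fingers may go down to 25 mm above the bench. A saddle 14 mm wide runs under the cell.
- bay2 (a point): Seat of the bay at y = -70 mm, like bay1. Hooked jaws: each clip has a rigid steel jaw on the -y side of the cell; its tip hangs over the cell, ending 3.5 mm to the -y side of the cell's axis and 21 mm above it. It bars a straight lift.
- bay3 (a point): Seat of the bay at y = 0, like bay1. Spring jaws: on the +y side of the cell each clip has a brass leaf hinged at the deck, 52 mm tall, with an inward lip just above the cell's middle and a flare on top. Pushed by the cell it swings out towards +y (3 to 8 N for the bay) and springs back.
- bay4 (a point): Seat of the bay at y = 70 mm, like bay1. Way out of any bay, as shifts of the cell's middle along (rig y, up) in mm: (12, 2), then (15, 14), then (17, 45), then free.
- main_switch (a joint): Main switch lever of the tester: 0 = on (lever leaning away from the robot, towards the cells), 1.0 rad = off (pulled over towards the robot, along the rig's -x). It stays where it is left; about 1 N at the knob moves it. It starts on, at 0 to 0.15.
- main_switch_tip (a point): Centre of the black ball knob, 26 mm across, on the end of the 60 mm switch lever. The lever turns about the rig's y axis at rig x = -125 mm, y = +60 mm, 42 mm above the bench; the knob is about 95 mm above the bench at both ends of its swing (102 mm half-way).
- cell1_mid (a point): Middle of a grey battery cell, a cylinder 33 mm across and 140 mm long with aluminium ends, about 0.28 kg; x is its long axis. Its bay varies. Absent in some runs (None).
- cell2_mid (a point): Middle of a grey battery cell, a cylinder 33 mm across and 140 mm long with aluminium ends, about 0.28 kg; x is its long axis. Its bay varies. Absent in some runs (None).
- cell3_mid (a point): Middle of a grey battery cell, a cylinder 33 mm across and 140 mm long with aluminium ends, about 0.28 kg; x is its long axis. Its bay varies. Absent in some runs (None).
- cell4_mid (a point): Middle of a grey battery cell, a cylinder 33 mm across and 140 mm long with aluminium ends, about 0.28 kg; x is its long axis. Its bay varies. Absent in some runs (None).
- cell5_mid (a point): Middle of a grey battery cell, a cylinder 33 mm across and 140 mm long with aluminium ends, about 0.28 kg; x is its long axis. Its bay varies. Absent in some runs (None).
- rail: Plywood board 195 mm high, 460 mm wide, fixed at the left of the bench, with aluminium C-section rails across it. Origin: on the bench below the middle of the rails' front face; x points into the board, y along the rails. Upper rail: flat ledge 105 mm above the bench, 26 mm deep, over it an opening 21 mm high, then a down-turned front lip 4 mm thick, 126 to 140 mm above the bench.
- bin_mid (a point): Middle of the blue open-topped bin, half-way up: 150 mm deep (x), 185 mm wide (y), 70 mm high, walls and floor 4 mm, about 0.22 kg; -x is its front, z up. It hangs on the upper rail by the lip along its back rim, its back against the rails, its underside 40 mm above the bench. Cells lie in it along its y.
- bin_grip (a point): Grip of the bin: an upright lug 16 mm thick (bin y), standing 38 mm out from the middle of the front wall, 34 mm high, its top level with the rim. The point lies in the lug, 97 mm in front of the bin's middle, 22 mm off the front wall, 14 mm below the lug's top, 56 mm above the bin's underside. Axes as bin_mid.
- bin_nib (a point): Foot of the bin's nib, 82 mm behind the bin's middle, 65 mm above its underside, axes as bin_mid. The lip (120 mm wide, 5 mm thick) lies on the ledge and ends in a 3.5 mm nib standing 18.5 mm above the rim behind the rail's front lip: no straight pull or lift. Tilted front up 40 to 45 degrees about this foot, the bin draws out towards its front.
- mat: Black rubber mat fixed on the bench, 240 mm (x) by 200 mm (y), 3 mm thick. Origin in its middle, on the bench.
- tape: Bystander, loose, origin at the middle of its underside or nearly so: roll of paper tape lying flat, 96 mm across, 25 mm high.
- wood_block: Bystander, loose, origin at the middle of its underside or nearly so: pale wood block 40 x 100 x 30 mm.
- screwdriver: Bystander, loose, origin at the middle of its underside or nearly so: screwdriver 200 mm long lying on the bench.
- multimeter: Bystander, loose, origin at the middle of its underside or nearly so: grey hand-held meter 150 x 75 x 34 mm lying on its back.
- battery_tub: Bystander, loose, origin at the middle of its underside or nearly so: clear jar with white cap, 90 mm across, 100 mm high.
- pencil_pot: Bystander, loose, origin at the middle of its underside or nearly so: dark steel pot of pencils, 80 mm across, 100 mm high (pencils to 185 mm).
- earmuffs: Bystander, loose, origin at the middle of its underside or nearly so: yellow ear defenders with a black head band, about 180 mm wide, 85 mm high.
There are look-alikes about, which are no part of the job. Leave any pink look-alike of the part that bears cell3_mid alone. Leave any green look-alike of the part that bears cell2_mid alone.

How it is judged:
By the outcome, as a careful person would: the job done as asked, in the order asked, and still so for the second after the job is handed in, with the robot touching nothing.
Of cell1, cell2, cell3, cell4, cell5 only 3 to 5 are there at a start; the rules pass over those that are not, and their reading is None.
At some moment in a run one of bin may be knocked a few centimetres aside while the robot is not near it.
It also fails if it takes over 210 s, if anything falls off the work surface, if the arm or the gripper's body presses on something with over 40 N, if the wrist force passes 120 N, or if a joint passes its speed limit or range.

ROBOT

A 6-joint arm with a two-finger parallel gripper is mounted at the origin on the work surface. World frame = base frame: x ahead of the robot, y to its left, z up, the work surface at z = 0. Lengths are in m, angles in rad, forces in N, time in s.
With the tool pointing down it reaches from about 0.4 to 0.825 m from the base axis. Payload 7 kg.
Tool frame: the origin (TCP) lies at the very end of the fingers, on their centre line; the grasp point (between the pads) lies 19 mm behind it; y points along the fingers, x is the direction in which the jaws open and shut, and the axes are right-handed (so a half turn about y gives the same grasp; the last joint's range is limited). The gripper opens to 88 mm and grips with 3 to 60 N. Pads are 19 mm wide; open, the fingers measure 130 mm over their backs; the gripper's body (78 mm by 193 mm) begins 47 mm behind the grasp point.
Start: joints at [1.492, 0.359, 0.012, 0, -1.224, -0.288], TCP at [0.242, 0.63, 0.227] pointing down, gripper open.
Joint ranges: [-3.07, 3.07], [-1.43, 2.12], [-1.02, 1.25], [-3.03, 1.67], [-3.05, -0], [-3.03, 3.03]. Speed limits (rad/s): [2.39, 2.39, 3.01, 3.14, 3.14, 3.14].

INTERFACE

Orientations are given as [roll, pitch, yaw] about the fixed x, y, z axes, in that order (R = Rz(yaw) Ry(pitch) Rx(roll)).
In Python, from station import arm gives the robot as it stands.
- The arm moves only by the tool move_arm, never from a script. Its arguments are lists of equal length, an entry for each row: "jaw": the closure, from 0 (fully open) to 1 (shut); "offset": the shift along the tool's x, y, z in m, a list of three; "roll": the turn about the tool's y in rad. In form: {"jaw": [jaw, ...], "offset": [[dx, dy, dz], ...], "roll": [roll, ...]}. A call has 1 to 5 rows; each row shifts and turns the commanded pose from where the row before left it, along the tool's axes as they then stand; what a row does not reach is not made up. A row lasts 1/8 s, in which the tool goes at most 62.5 mm and 10.7 degrees, less where a joint would pass 70% of its speed; a pose out of reach is approached as far as the arm can. A call is refused whole if a number of a shift passes 0.0625 or a number of a turn 0.188, either way. A call with a gripper value outside its range is refused whole. The fingers move at their own pace and stop on an object; "grip_force" is the grip in N (left out, the last holds). Time passes only in rows, so rows that do not move let the fingers close. It gives the time, the measured TCP pose, the force and the opening at its end, in the units of the state.
- arm.get_state(): the state, without advancing time (a new reading comes with each control period).
- arm.grab_frame(name): name is "scene" or "top" or "wrist"; returns a dict with "pixels" (420x560x3 uint8, blue, green, red), "fovy" (degrees; the focal length in pixels is half the picture's height over the tangent of half this angle, whatever the lens; pixels are square), "cx", "cy" (the principal point, pixels), "dist_coeffs" ([k1, k2, p1, p2, k3] as OpenCV has them; the pictures are not rectified), "position" and "attitude" of the camera in the world; the wrist camera has in their place "hand_eye" (4x4, takes a point from camera to tool coordinates, whose origin is the TCP and whose axes are the tool frame's). Camera axes: x right, y down, z forward; pixel columns grow to the right and rows downward; lengths in m; the calibration is good to about 2 mm. A picture is of the moment at which its call begins: read the wrist's pose just before it. There is no depth.
- arm.job_done(): hands the job in, once; it reports no verdict.
Trained networks look in a picture, given as the dict that the camera call returned (one of the last four; its "shot" number tells which), for a name from the list of things; names that differ only in an ending like _2 or _b are one class to them, and where a whole thing is asked for, a point or a joint stands for the part that bears it (a point fixed in the world has none). Each returns a list of dicts, best first, with "p" (0 to 1); they miss things now and then, are a little off and sometimes report something else, mostly with a low value. They report only what shows in the picture. A call takes as long as a camera call. They do not tell look-alikes from the thing itself.
- arm.recognise(picture, thing): "position" ([x, y, z] in m, in world coordinates, good to about 4 mm: the middle of the surface that is visible of it).
- arm.landmark_of(picture, thing): "position" ([x, y, z] in m, in world coordinates, good to about 4 mm: a listed point, or the origin of a listed thing).
The state is a dict: "t": time; "q": joint angles; "qd": joint speeds; "joint_efforts": joint torques, N m; "eef_pos": TCP position; "ee_rot": TCP orientation; "force": force on the tool from outside, world axes, zero at the start; "moment": the same for the moment, N m; "width": finger opening in m.
Only numpy, scipy, OpenCV 4.12 (cv2) and the standard library are available. Lean on these libraries where they do the work, as an engineer would, in place of code of your own. Each camera call takes 0.05 s, during which the arm holds its last target.

## Working session

There is one attempt and no reset: what is moved stays moved. The work goes in short steps, Python scripts to look and compute and a tool call to move; the robot and the scene stay as the last step left them, time stands still between calls to the robot, and variables do not carry over. Pictures are saved under pics/ and viewed, and the job is handed in when it is done.

Besides the shell and the picture viewer there is one more tool, called after ">>>" by a JSON object that holds its "op" and its "data". move_arm: Moves the arm, as the interface text tells. Its arguments: {"type":"object","properties":{"jaw":{"type":"array","items":{"type":"number"}},"offset":{"type":"array","items":{"type":"array","items":{"type":"number"}}},"roll":{"type":"array","items":{"type":"number"}},"grip_force":{"type":"number"}},"required":["jaw","offset","roll"]}

```bash
ls; mkdir -p pics; cat > h.py <<'E'
import numpy as np, cv2
from scipy.spatial.transform import Rotation as R
from station import arm
def shot(name,fn):
    p=arm.grab_frame(name); cv2.imwrite('pics/'+fn,p['pixels']); return p
def st():
    s=arm.get_state(); print('t',s['t'],'pos',np.round(s['eef_pos'],4),'rot',np.round(s['ee_rot'],3),'F',np.round(s['force'],1),'w',s['width']); return s
E
python3 - <<'E'
from h import *
s=st(); print({k:np.round(v,3) for k,v in s.items()})
for n in ['scene','top','wrist']:
    p=shot(n,n+'0.png'); print({k:v for k,v in p.items() if k!='pixels'})
E
```

```text
pics
t 0.0 pos [0.2419 0.6296 0.2256] rot [-1.571 -0.002 -1.938] F [-0.5 -0.1 -0.4] w 0.08749437350580021
{'t': np.float64(0.0), 'q': array([ 1.492,  0.359,  0.011, -0.   , -1.224, -0.288]), 'qd': array([ 0.001,  0.   , -0.001, -0.001, -0.   , -0.   ]), 'joint_efforts': array([-2.0000e-03, -5.8271e+01,  2.9305e+01,  6.9970e+00,  7.0000e-03,
       -0.0000e+00]), 'eef_pos': array([0.242, 0.63 , 0.226]), 'ee_rot': array([-1.571, -0.002, -1.938]), 'force': array([-0.499, -0.062, -0.378]), 'moment': array([ 0.003, -0.038, -0.027]), 'width': np.float64(0.087)}
{'fovy': 44.071819031456165, 'cx': 289.61664375559866, 'cy': 207.27880288637022, 'dist_coeffs': array([-0.049919,  0.      ,  0.      ,  0.      ,  0.      ]), 'position': array([1.43399573, 0.30280017, 1.57512146]), 'attitude': array([-2.55642356,  0.00558211,  1.89104128]), 'shot': 1}
{'fovy': 44.19081018657493, 'cx': 272.08902682689086, 'cy': 209.58296583065382, 'dist_coeffs': array([-0.16023878,  0.        ,  0.        ,  0.        ,  0.        ]), 'position': array([ 0.21068363, -0.01907315,  1.45500815]), 'attitude': array([-2.9169145 , -0.00588041, -1.54848685]), 'shot': 2}
{'fovy': 66.30639777907078, 'cx': 279.189036229296, 'cy': 214.5296307732707, 'dist_coeffs': array([0.00748492, 0.        , 0.        , 0.        , 0.        ]), 'hand_eye': array([[ 9.99999261e-01, -4.22773952e-04,  1.14028691e-03,
        -3.10956072e-04],
       [-1.21007613e-03, -2.52400976e-01,  9.67621973e-01,
        -1.58265005e-01],
       [-1.21275835e-04, -9.67622637e-01, -2.52401301e-01,
         6.84845264e-02],
       [ 0.00000000e+00,  0.00000000e+00,  0.00000000e+00,
         1.00000000e+00]]), 'shot': 3}
```

View pics/scene0.png

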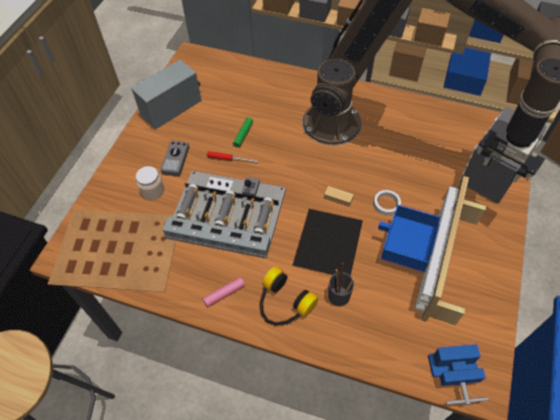

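View pics/top0.png

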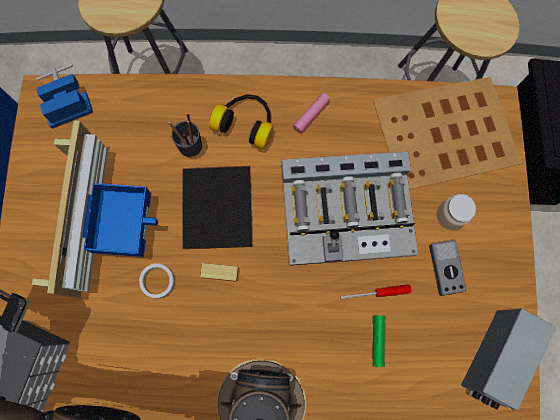

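View pics/wrist0.png

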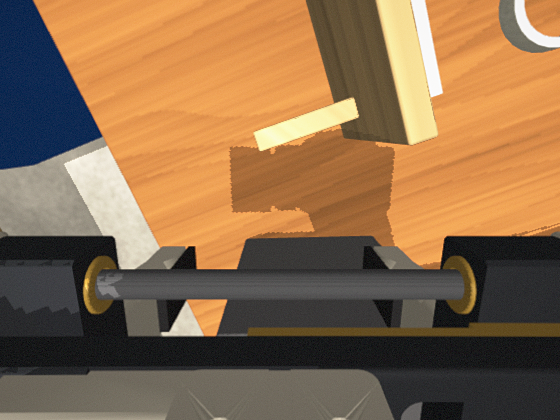

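```bash
python3 - <<'E'
from h import *
P={n:arm.grab_frame(n) for n in ['scene','top']}
for th in ['rig','bay1','bay2','bay3','bay4','main_switch_tip','cell1_mid','rail','bin_mid','bin_grip','bin_nib','mat','tape','wood_block','screwdriver','multimeter','battery_tub','pencil_pot','earmuffs']:
    for n in P:
        r=arm.landmark_of(P[n],th)
        print(th,n,[(round(d['p'],2),np.round(d['position'],3).tolist()) for d in r if d['p']>0.2])
E
```

```text
rig scene [(0.9, [0.559, -0.236, 0.001]), (0.53, [0.551, -0.164, 0.05])]
rig top [(0.76, [0.557, -0.232, -0.003])]
bay1 scene [(0.85, [0.565, -0.307, 0.046]), (0.8, [0.572, -0.378, 0.05]), (0.74, [0.551, -0.167, 0.048]), (0.65, [0.558, -0.239, 0.05])]
bay1 top [(0.97, [0.552, -0.167, 0.05]), (0.89, [0.556, -0.236, 0.046]), (0.78, [0.573, -0.375, 0.053]), (0.61, [0.562, -0.304, 0.049])]
bay2 scene [(0.85, [0.565, -0.307, 0.046]), (0.8, [0.572, -0.378, 0.05]), (0.74, [0.551, -0.167, 0.048]), (0.65, [0.558, -0.239, 0.05])]
bay2 top [(0.97, [0.552, -0.167, 0.05]), (0.89, [0.556, -0.236, 0.046]), (0.78, [0.573, -0.375, 0.053]), (0.61, [0.562, -0.304, 0.049])]
bay3 scene [(0.85, [0.565, -0.307, 0.046]), (0.8, [0.572, -0.378, 0.05]), (0.74, [0.551, -0.167, 0.048]), (0.65, [0.558, -0.239, 0.05])]
bay3 top [(0.97, [0.552, -0.167, 0.05]), (0.89, [0.556, -0.236, 0.046]), (0.78, [0.573, -0.375, 0.053]), (0.61, [0.562, -0.304, 0.049])]
bay4 scene [(0.85, [0.565, -0.307, 0.046]), (0.8, [0.572, -0.378, 0.05]), (0.74, [0.551, -0.167, 0.048]), (0.65, [0.558, -0.239, 0.05])]
bay4 top [(0.97, [0.552, -
[... 769 characters left out ...]
7, [0.324, 0.3, 0.003])]
tape top [(0.72, [0.321, 0.298, -0.003])]
wood_block scene [(0.78, [0.353, 0.126, 0.003])]
wood_block top [(0.9, [0.356, 0.122, 0.0])]
screwdriver scene [(0.69, [0.307, -0.314, -0.003])]
screwdriver top [(0.95, [0.31, -0.316, 0.003])]
multimeter scene [(0.6, [0.379, -0.522, 0.0])]
multimeter top [(0.63, [0.383, -0.52, 0.001]), (0.39, [0.453, -0.188, 0.096])]
battery_tub scene [(0.82, [0.534, -0.544, 0.0])]
battery_tub top [(0.85, [0.535, -0.54, -0.001]), (0.45, [0.353, 0.123, 0.002])]
pencil_pot scene [(0.88, [0.73, 0.23, -0.001])]
pencil_pot top [(0.72, [0.726, 0.234, 0.002])]
earmuffs scene [(0.57, [0.781, 0.079, -0.002])]
earmuffs top [(0.9, [0.779, 0.082, -0.0])]
```

```bash
python3 - <<'E'
from h import *
p=shot('top','t1.png'); 
cv2.imwrite('pics/t1c.png',cv2.resize(p['pixels'][140:280,270:430],None,fx=5,fy=4.2,interpolation=cv2.INTER_CUBIC)[:, :800])
p=shot('scene','s1.png')
cv2.imwrite('pics/s1c.png',cv2.resize(p['pixels'][160:260,150:300],None,fx=5,fy=5,interpolation=cv2.INTER_CUBIC))
for th in ['cell1_mid']:
        for n in ['recognise','landmark_of']:
          p=arm.grab_frame('top')
          r=getattr(arm,n)(p,th)
          print(th,n,[(round(d['p'],2),np.round(d['position'],3).tolist()) for d in r])
E
```

```text
cell1_mid recognise [(0.61, [0.485, 0.416, 0.044])]
cell1_mid landmark_of []
```

View pics/t1c.png

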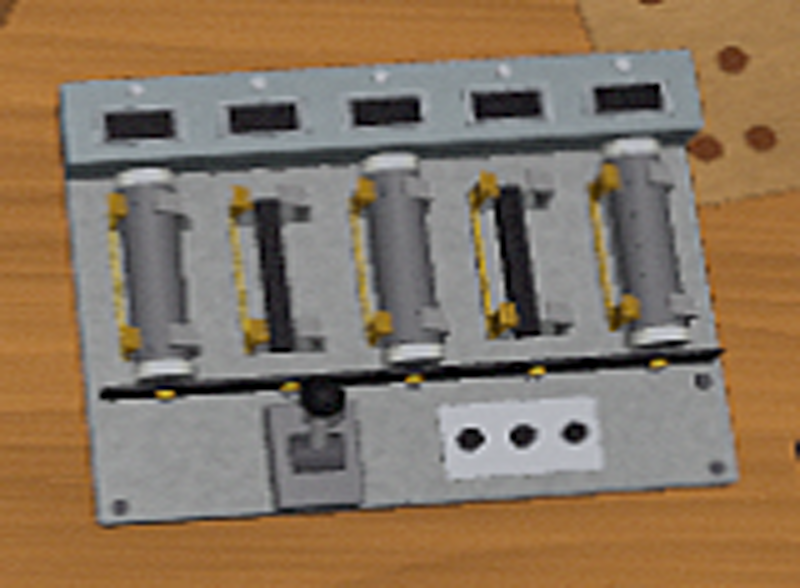

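View pics/s1c.png

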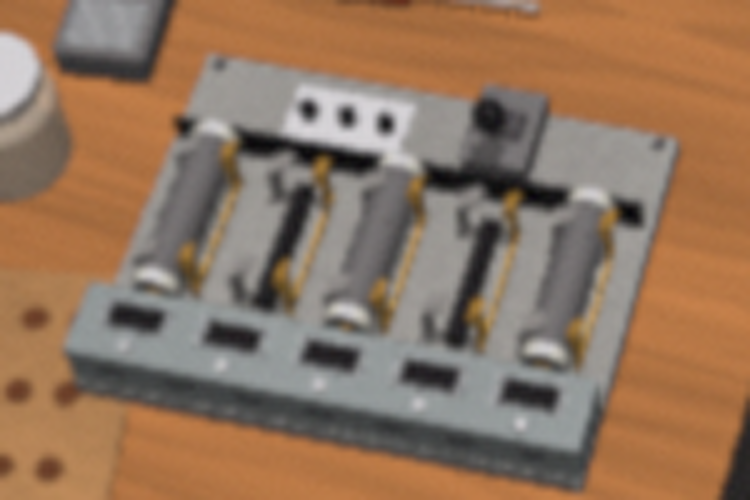

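```bash
cat >> h.py <<'E'
def plan(target, axis_ang=None, s=None, step=0.06):
    """target TCP (world); axis_ang: desired world heading of tool x (mod pi)"""
    s=s or arm.get_state(); M=R.from_euler('xyz',s['ee_rot']).as_matrix()
    x=M[:,0]; h=np.arctan2(x[1],x[0])
    d=np.array(target)-s['eef_pos']
    n=max(1,int(np.ceil(np.linalg.norm(d)/step)))
    turn=0
    if axis_ang is not None:
        turn=(axis_ang-h+np.pi/2)%np.pi-np.pi/2   # about world z
    roll=-turn  # tool y is down
    n=max(n,int(np.ceil(abs(roll)/0.18)))
    print('tool x heading',round(h,4),'roll total',round(roll,4),'n',n,'q6',round(s['q'][5],2))
    print('no-turn offset total',np.round(M.T@d,4))
    rows=[];
    for i in range(n):
        Mi=R.from_rotvec([0,0,turn*i/n]).as_matrix()@M
        rows.append(np.round(Mi.T@d/n,4).tolist())
    for i in range(0,n,5): print(rows[i:i+5],'roll each',round(roll/n,4))
E
python3 - <<'E'
from h import *
s=st();print(R.from_euler('xyz',s['ee_rot']).as_matrix().round(3))
plan([0.45,0.25,0.26],np.pi/2+0.097)
E
```

```text
t 2.45 pos [0.2421 0.63   0.2266] rot [-1.571 -0.    -1.938] F [-0.8  0.1 -0.7] w 0.08754879651016466
[[-0.359 -0.     0.933]
 [-0.933  0.    -0.359]
 [ 0.    -1.    -0.   ]]
tool x heading -1.9376 roll total -0.4638 n 8 q6 -0.29
no-turn offset total [ 0.2802 -0.0334  0.3304]
[[0.035, -0.0042, 0.0413], [0.0374, -0.0042, 0.0392], [0.0396, -0.0042, 0.037], [0.0416, -0.0042, 0.0346], [0.0436, -0.0042, 0.0321]] roll each -0.058
[[0.0454, -0.0042, 0.0296], [0.047, -0.0042, 0.0269], [0.0485, -0.0042, 0.0241]] roll each -0.058
```

>>> {"op": "move_arm", "data": {"jaw": [1,1,1,1,1], "offset": [[0.035,-0.0042,0.041],[0.037,-0.0042,0.039],[0.04,-0.0042,0.037],[0.0416,-0.0042,0.0346],[0.0436,-0.0042,0.032]], "roll": [-0.058,-0.058,-0.058,-0.058,-0.058]}}

```text
t: 3.08
eef_pos: [0.3721, 0.3911, 0.248]
ee_rot: [-1.571, 0.001, -1.645]
force: [1.0, 0.7, 0.3]
width: 0.0432
```

>>> {"op": "move_arm", "data": {"jaw": [1,1,1,1], "offset": [[0.0454,-0.0042,0.0296],[0.047,-0.0042,0.027],[0.0485,-0.0042,0.024],[0,0,0]], "roll": [-0.058,-0.058,-0.058,0]}}

```text
t: 3.58
eef_pos: [0.4507, 0.2475, 0.2608]
ee_rot: [-1.57, 0.0, -1.477]
force: [0.4, 0.2, -0.3]
width: 0.0039
```

```bash
python3 - <<'E'
from h import *
st()
plan([0.44,-0.19,0.20],np.pi/2+0.097)
E
```

```text
t 3.575 pos [0.4507 0.2475 0.2608] rot [-1.57   0.    -1.477] F [ 0.4  0.2 -0.3] w 0.003944585981156079
tool x heading -1.4769 roll total -0.0031 n 8 q6 0.78
no-turn offset total [ 0.4346  0.0606 -0.0517]
[[0.0543, 0.0076, -0.0065], [0.0543, 0.0076, -0.0065], [0.0543, 0.0076, -0.0065], [0.0543, 0.0076, -0.0065], [0.0543, 0.0076, -0.0066]] roll each -0.0004
[[0.0543, 0.0076, -0.0066], [0.0543, 0.0076, -0.0066], [0.0543, 0.0076, -0.0066]] roll each -0.0004
```

>>> {"op": "move_arm", "data": {"jaw": [1,1,1,1,1], "offset": [[0.0543,0.0076,-0.0065],[0.0543,0.0076,-0.0065],[0.0543,0.0076,-0.0065],[0.0543,0.0076,-0.0065],[0.0543,0.0076,-0.0065]], "roll": [0,0,0,0,0]}}

```text
t: 4.2
eef_pos: [0.4434, -0.0242, 0.2223]
ee_rot: [-1.57, 0.0, -1.473]
force: [1.4, -0.3, 0.5]
width: 0.0002
```

>>> {"op": "move_arm", "data": {"jaw": [1,1,1,1], "offset": [[0.0543,0.0076,-0.0065],[0.0543,0.0076,-0.0065],[0.0543,0.0076,-0.0065],[0,0,0]], "roll": [0,0,0,0]}}

```text
t: 4.7
eef_pos: [0.4391, -0.1898, 0.1985]
ee_rot: [-1.573, 0.0, -1.479]
force: [0.1, -0.1, -0.2]
width: 0.0006
```

```bash
cat >> h.py <<'E'
def lm(p,th,kind='landmark_of',pm=0.2):
    r=getattr(arm,kind)(p,th); print(th,[(round(d['p'],2),np.round(d['position'],4).tolist()) for d in r if d['p']>pm]); return r
def proj(p,pts,s=None):
    f=p['pixels'].shape[0]/2/np.tan(np.radians(p['fovy'])/2)
    K=np.array([[f,0,p['cx']],[0,f,p['cy']],[0,0,1]])
    if 'hand_eye' in p:
        T=np.eye(4);T[:3,:3]=R.from_euler('xyz',s['ee_rot']).as_matrix();T[:3,3]=s['eef_pos'];C=T@p['hand_eye']
    else:
        C=np.eye(4);C[:3,:3]=R.from_euler('xyz',p['attitude']).as_matrix();C[:3,3]=p['position']
    W=np.linalg.inv(C)
    u,_=cv2.projectPoints(np.array(pts,float),cv2.Rodrigues(W[:3,:3])[0],W[:3,3],K,p['dist_coeffs'])
    return u[:,0]
E
python3 - <<'E'
from h import *
s=st()
p=shot('wrist','w1.png')
for t in ['bay1','main_switch_tip','cell1_mid','rig']: lm(p,t)
E
```

```text
t 4.7 pos [ 0.4391 -0.1898  0.1985] rot [-1.573  0.    -1.479] F [ 0.1 -0.1 -0.2] w 0.000617733834694603
bay1 [(0.67, [0.5612, -0.3057, 0.0517]), (0.67, [0.5496, -0.1624, 0.0488])]
main_switch_tip [(0.96, [0.4559, -0.1863, 0.0913])]
cell1_mid []
rig [(0.59, [0.5562, -0.2368, -0.0002])]
```

View pics/w1.png

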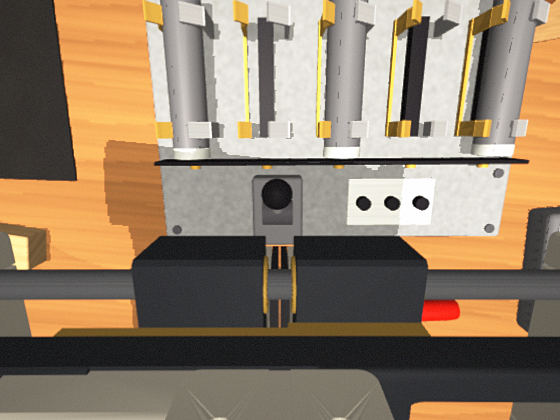

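>>> {"op": "move_arm", "data": {"jaw": [1,1,1,1,1], "offset": [[0,0,0.047],[0,0.058,0],[0,0.058,0],[0,0,0],[0,0,-0.025]], "roll": [0,0,0,0,0]}}

```text
t: 5.58
eef_pos: [0.4657, -0.1846, 0.0857]
ee_rot: [-1.567, -0.002, -1.47]
force: [3.6, -0.3, 3.0]
width: 0.0005
```

>>> {"op": "move_arm", "data": {"jaw": [1,1,1,1], "offset": [[0,0,-0.015],[0,0,-0.015],[0,0,-0.012],[0,0,0]], "roll": [0,0,0,0]}}

```text
t: 6.08
eef_pos: [0.4216, -0.1891, 0.0846]
ee_rot: [-1.566, -0.001, -1.473]
force: [4.2, 1.4, 0.2]
width: 0.0002
```

```bash
python3 - <<'E'
from h import *
s=st()
p=shot('top','t2.png'); lm(p,'main_switch_tip')
cv2.imwrite('pics/t2c.png',cv2.resize(p['pixels'][140:280,270:430],None,fx=5,fy=4.2,interpolation=cv2.INTER_CUBIC)[:, :800])
p=shot('wrist','w2.png'); lm(p,'main_switch_tip')
E
```

```text
t 6.075 pos [ 0.4216 -0.1891  0.0846] rot [-1.566e+00 -1.000e-03 -1.473e+00] F [4.2 1.4 0.2] w 0.00017449159805592508
main_switch_tip []
main_switch_tip [(0.72, [0.3992, -0.1917, 0.0957])]
```

View pics/w2.png

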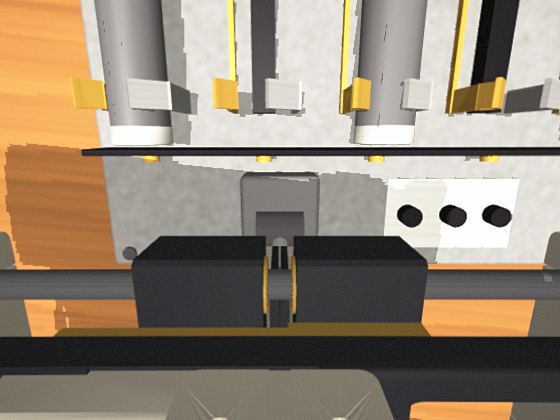

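>>> {"op": "move_arm", "data": {"jaw": [1,1], "offset": [[0,0,-0.004],[0,0,0]], "roll": [0,0]}}

```text
t: 6.52
eef_pos: [0.4211, -0.1892, 0.0848]
ee_rot: [-1.561, -0.001, -1.473]
force: [14.7, 2.8, -6.0]
width: 0.0006
```

>>> {"op": "move_arm", "data": {"jaw": [1,1,1,1], "offset": [[0,0,0.02],[0,-0.06,0],[0,-0.06,0],[0,0,0]], "roll": [0,0,0,0]}}

```text
t: 7.02
eef_pos: [0.438, -0.1882, 0.2076]
ee_rot: [-1.565, -0.002, -1.473]
force: [0.6, 0.4, -0.6]
width: 0.0004
```

```bash
python3 - <<'E'
from h import *
s=st()
p=shot('wrist','w3.png'); lm(p,'main_switch_tip')
for n in ['scene','top']:
    p=shot(n,n+'3.png')
    for t in ['main_switch_tip','bin_mid','bin_grip','bin_nib']:lm(p,t)
E
```

```text
t 7.025 pos [ 0.438  -0.1882  0.2076] rot [-1.565 -0.002 -1.473] F [ 0.6  0.4 -0.6] w 0.0003779738395598346
main_switch_tip [(0.96, [0.3989, -0.1925, 0.0924])]
main_switch_tip [(0.55, [0.4012, -0.1952, 0.0945])]
bin_mid [(0.79, [0.4811, 0.4058, 0.0758])]
bin_grip [(0.8, [0.4798, 0.3091, 0.0899]), (0.52, [0.7854, 0.0766, -0.0033])]
bin_nib [(0.94, [0.4892, 0.4899, 0.1033])]
main_switch_tip [(0.57, [0.3987, -0.1944, 0.0927])]
bin_mid [(0.69, [0.4819, 0.4051, 0.0752])]
bin_grip [(0.58, [0.4826, 0.3084, 0.0916])]
bin_nib [(0.61, [0.489, 0.4883, 0.1019])]
```

View pics/w3.png

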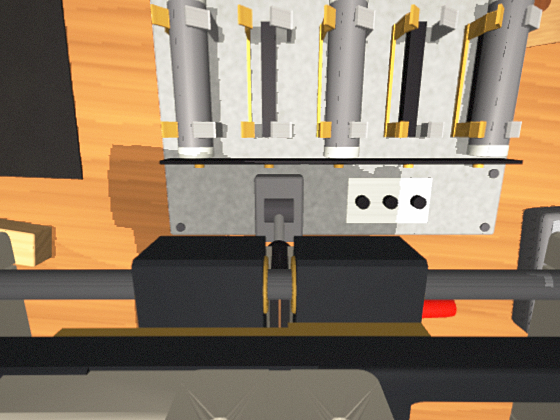

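View pics/scene3.png

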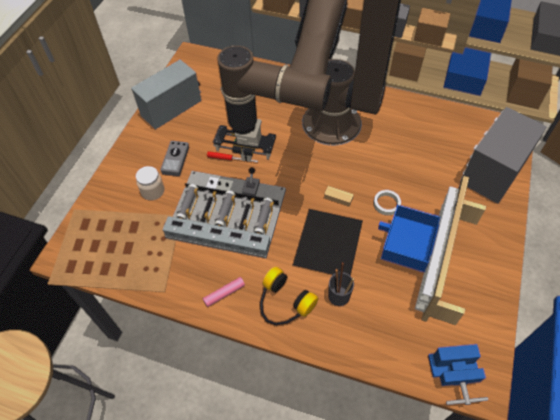

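```bash
python3 - <<'E'
from h import *
s=st();
plan([0.481,0.305,0.20],-0.04,step=0.056)
E
```

```text
t 7.625 pos [ 0.4358 -0.1876  0.203 ] rot [-1.572  0.    -1.474] F [-0.1 -0.3  0.5] w 0.000632290708635697
tool x heading -1.4736 roll total -1.4336 n 9 q6 1.66
no-turn offset total [-0.4859  0.003   0.0928]
[[-0.054, 0.0003, 0.0103], [-0.0517, 0.0003, 0.0187], [-0.048, 0.0003, 0.0267], [-0.0432, 0.0003, 0.034], [-0.0373, 0.0003, 0.0404]] roll each -0.1593
[[-0.0304, 0.0003, 0.0458], [-0.0227, 0.0003, 0.05], [-0.0145, 0.0003, 0.053], [-0.0059, 0.0003, 0.0546]] roll each -0.1593
```

>>> {"op": "move_arm", "data": {"jaw": [1,1,1,1,1], "offset": [[-0.054,0,0.01],[-0.052,0,0.019],[-0.048,0,0.027],[-0.043,0,0.034],[-0.037,0,0.04]], "roll": [-0.16,-0.16,-0.16,-0.16,-0.16]}}

```text
t: 8.25
eef_pos: [0.4607, 0.0878, 0.2036]
ee_rot: [-1.57, -0.0, -0.668]
force: [1.6, -0.4, 0.3]
width: 0.0005
```

>>> {"op": "move_arm", "data": {"jaw": [0.3,0.3,0.3,0.3,0.3], "offset": [[-0.03,0,0.046],[-0.023,0,0.05],[-0.014,0,0.053],[-0.006,0,0.054],[0,0,0]], "roll": [-0.16,-0.16,-0.16,-0.15,0]}}

```text
t: 8.88
eef_pos: [0.4803, 0.3073, 0.2025]
ee_rot: [-1.572, 0.0, -0.039]
force: [0.5, 0.3, -1.5]
width: 0.0447
```

```bash
python3 - <<'E'
from h import *
s=st()
p=shot('wrist','w4.png');
for t in ['bin_grip','bin_mid','bin_nib','rail']: lm(p,t)
plan([0.481,0.305,0.20],-0.04)
E
```

```text
t 8.875 pos [0.4803 0.3073 0.2025] rot [-1.572  0.    -0.039] F [ 0.5  0.3 -1.5] w 0.04467950387817568
bin_grip [(0.62, [0.4795, 0.3087, 0.0925])]
bin_mid [(0.58, [0.4844, 0.408, 0.0699])]
bin_nib [(0.33, [0.4784, 0.3085, 0.0927])]
rail []
tool x heading -0.045 roll total -0.005 n 1 q6 2.19
no-turn offset total [0.0007 0.0035 0.0019]
[[0.0007, 0.0035, 0.0019]] roll each -0.005
```

View pics/w4.png

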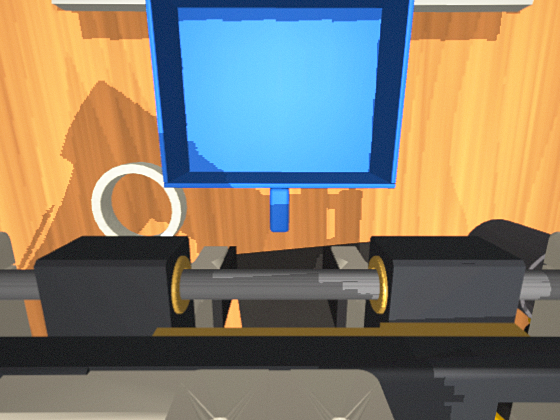

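```bash
cat >> h.py <<'E'
def ray(p,uv,z,s=None):
    f=p['pixels'].shape[0]/2/np.tan(np.radians(p['fovy'])/2)
    K=np.array([[f,0,p['cx']],[0,f,p['cy']],[0,0,1]])
    if 'hand_eye' in p:
        T=np.eye(4);T[:3,:3]=R.from_euler('xyz',s['ee_rot']).as_matrix();T[:3,3]=s['eef_pos'];C=T@p['hand_eye']
    else:
        C=np.eye(4);C[:3,:3]=R.from_euler('xyz',p['attitude']).as_matrix();C[:3,3]=p['position']
    n=cv2.undistortPoints(np.array([[uv]],float),K,p['dist_coeffs'])[0,0]
    d=C[:3,:3]@[n[0],n[1],1]; o=C[:3,3]
    return np.round(o+d*(z-o[2])/d[2],4)
E
python3 - <<'E'
from h import *
s=st()
p=arm.grab_frame('wrist')
print(ray(p,(279.5,231),.096,s),ray(p,(280,204),.11,s),ray(p,(164,187),.11,s),ray(p,(396,186),.11,s))
E
```

```text
t 9.125 pos [0.4802 0.3031 0.2035] rot [-1.571  0.    -0.045] F [ 0.1 -0.4  0.3] w 0.060461169103539256
[0.4805 0.2864 0.096 ] [0.4821 0.3135 0.11  ] [0.3911 0.3314 0.11  ] [0.5743 0.3239 0.11  ]
```

>>> {"op": "move_arm", "data": {"jaw": [0.3,0.3,0.3,0.3], "offset": [[0,0.06,0.002],[0,0.045,0.001],[0,0.0215,0],[0,0,0]], "roll": [0,0,0,0]}}

```text
t: 9.68
eef_pos: [0.4798, 0.3054, 0.0756]
ee_rot: [-1.573, 0.002, -0.045]
force: [0.7, 0.7, 0.5]
width: 0.0614
```

>>> {"op": "move_arm", "data": {"jaw": [1,1,1,1,1], "offset": [[0,0,0],[0,0,0],[0,0,0],[0,0,0],[0,0,0]], "roll": [0,0,0,0,0], "grip_force": 15}}

```text
t: 10.3
eef_pos: [0.4804, 0.3072, 0.077]
ee_rot: [-1.571, -0.0, -0.044]
force: [0.3, 0.3, 0.3]
width: 0.0167
```

```bash
python3 - <<'E'
from h import *
s=st()
p=shot('wrist','w5.png');
E
```

```text
t 10.3 pos [0.4804 0.3072 0.077 ] rot [-1.571 -0.    -0.044] F [0.3 0.3 0.3] w 0.01671225411589552
```

View pics/w5.png

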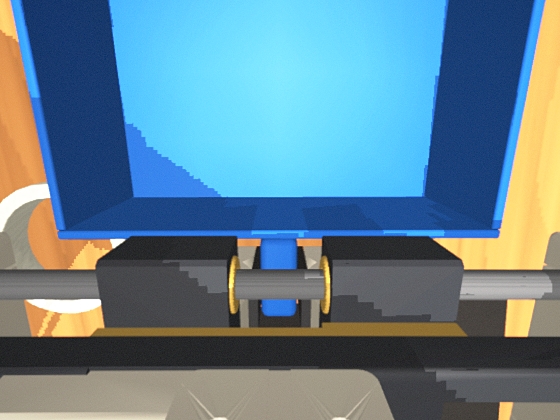

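>>> {"op": "move_arm", "data": {"jaw": [1,1,1,1,1], "offset": [[0,-0.0134,0],[0,-0.0135,0.0008],[0,-0.0132,0.0018],[0,-0.0132,0.0029],[0,-0.0129,0.0038]], "roll": [0,0,0,0,0]}}

```text
t: 10.98
eef_pos: [0.4809, 0.3166, 0.1442]
ee_rot: [-1.571, -0.0, -0.044]
force: [0.4, 0.5, -2.9]
width: 0.0162
```

```bash
python3 - <<'E'
from h import *
s=st()
p=shot('scene','s6.png'); cv2.imwrite('pics/s6c.png',cv2.resize(p['pixels'][140:330,350:520],None,fx=3.5,fy=3))
p=shot('wrist','w6.png');
E
```

```text
t 10.975 pos [0.4809 0.3166 0.1442] rot [-1.571 -0.    -0.044] F [ 0.4  0.5 -2.9] w 0.016209829976766198
```

View pics/s6c.png

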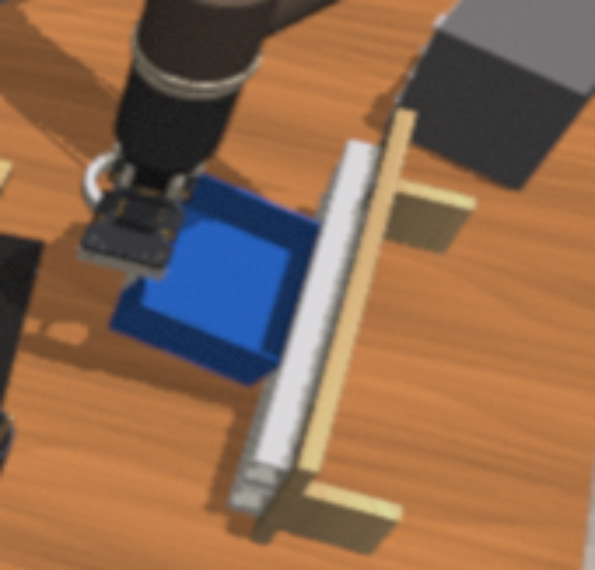

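View pics/w6.png

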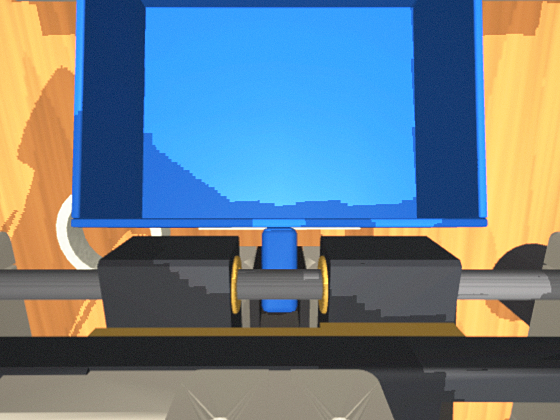

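>>> {"op": "move_arm", "data": {"jaw": [1,1,1,1,1], "offset": [[0,-0.0125,0.0047],[0,-0.0122,0.0057],[0,-0.0117,0.0066],[0,-0.0112,0.0075],[0,-0.0106,0.0082]], "roll": [0,0,0,0,0]}}

```text
t: 11.7
eef_pos: [0.4823, 0.3496, 0.202]
ee_rot: [-1.571, -0.0, -0.044]
force: [0.1, 0.3, -1.5]
width: 0.0156
```

```bash
python3 - <<'E'
from h import *
s=st()
p=shot('scene','s7.png'); cv2.imwrite('pics/s7c.png',cv2.resize(p['pixels'][140:330,350:520],None,fx=3.5,fy=3))
p=shot('wrist','w7.png');
E
```

```text
t 11.7 pos [0.4823 0.3496 0.202 ] rot [-1.571 -0.    -0.044] F [ 0.1  0.3 -1.5] w 0.01556722859525137
```

View pics/s7c.png

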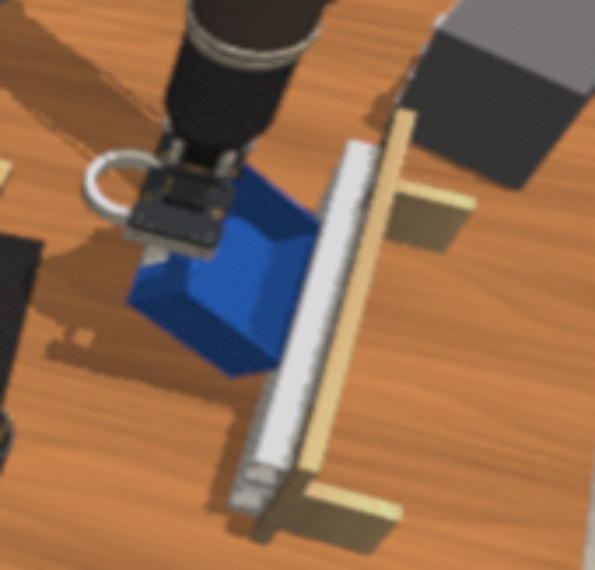

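View pics/w7.png

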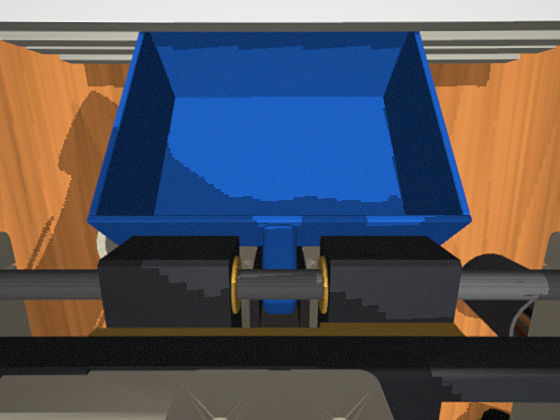

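>>> {"op": "move_arm", "data": {"jaw": [1,1,1], "offset": [[0,0,-0.008],[0,0,-0.01],[0,0,0]], "roll": [0,0,0]}}

```text
t: 12.18
eef_pos: [0.4813, 0.3299, 0.2012]
ee_rot: [-1.571, 0.0, -0.045]
force: [0.1, 0.2, -2.3]
width: 0.016
```

>>> {"op": "move_arm", "data": {"jaw": [1,1,1,1], "offset": [[0,0,-0.015],[0,0,-0.02],[0,0,-0.03],[0,-0.005,-0.02]], "roll": [0,0,0,0]}}

```text
t: 12.68
eef_pos: [0.4775, 0.2448, 0.2064]
ee_rot: [-1.571, 0.0, -0.044]
force: [0.3, 0.2, 0.3]
width: 0.0011
```

```bash
python3 - <<'E'
from h import *
s=st()
p=shot('scene','s8.png'); cv2.imwrite('pics/s8c.png',cv2.resize(p['pixels'][140:330,350:520],None,fx=3.5,fy=3))
p=shot('wrist','w8.png');
E
```

```text
t 12.675 pos [0.4775 0.2448 0.2064] rot [-1.571  0.    -0.044] F [0.3 0.2 0.3] w 0.0010599361806058283
```

View pics/s8c.png

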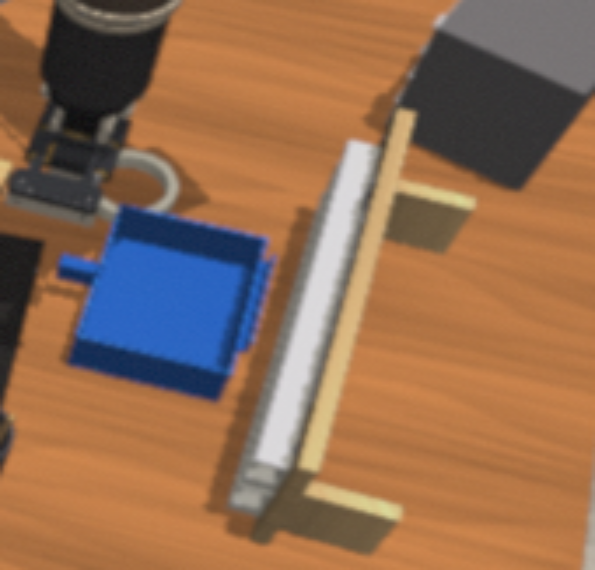

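View pics/w8.png

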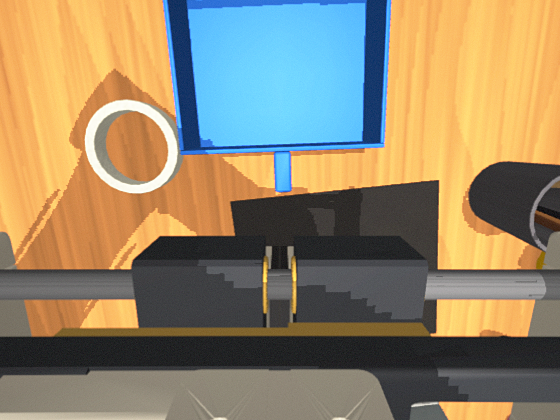

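```bash
python3 - <<'E'
from h import *
s=st()
p=arm.grab_frame('wrist')
for t in ['bin_grip','bin_mid','mat','tape']: lm(p,t)
for uv in [(282,150),(283,191),(178,154),(384,146)]: print(ray(p,uv,.07,s))
print(ray(p,(232,201),.003,s),ray(p,(438,181),.003,s))
for n in ['top','scene']:
  p=arm.grab_frame(n)
  for t in ['bin_grip','bin_mid','mat','tape']: lm(p,t)
E
```

```text
t 12.775 pos [0.478  0.2443 0.2075] rot [-1.57e+00 -1.00e-03 -4.50e-02] F [ 0.7 -0.1  1.2] w 0.0005167559662279915
bin_grip [(0.56, [0.4747, 0.2613, 0.0555])]
bin_mid [(0.65, [0.4802, 0.3567, 0.0317])]
mat [(0.59, [0.7327, 0.227, 0.0036])]
tape [(0.33, [0.7312, 0.2278, 0.0017])]
[0.4838 0.2946 0.07  ]
[0.4831 0.257  0.07  ]
[0.3895 0.2953 0.07  ]
[0.5756 0.2939 0.07  ]
[0.4241 0.2356 0.003 ] [0.6594 0.2482 0.003 ]
bin_grip [(0.65, [0.4713, 0.2408, 0.0509])]
bin_mid [(0.73, [0.4708, 0.3347, 0.036])]
mat [(0.59, [0.5438, 0.1398, -0.0001])]
tape [(0.59, [0.5739, -0.3757, 0.0475])]
bin_grip [(0.66, [0.4695, 0.2396, 0.0563])]
bin_mid [(0.8, [0.4661, 0.3375, 0.0376])]
mat [(0.68, [0.5457, 0.1429, -0.0017]), (0.68, [0.5683, -0.3709, 0.0475])]
tape [(0.7, [0.5545, -0.2383, 0.0495]), (0.65, [0.3087, -0.3145, -0.0006]), (0.45, [0.3211, 0.3039, 0.0006])]
```

>>> {"op": "move_arm", "data": {"jaw": [0.3,0.3,0.3,0.3], "offset": [[0,0,-0.02],[0,0,0],[0,0,0],[0,0,0]], "roll": [0,0,0,0]}}

```text
t: 14.02
eef_pos: [0.4769, 0.2262, 0.2063]
ee_rot: [-1.571, -0.0, -0.044]
force: [-0.6, 0.6, -0.9]
width: 0.035
```

```bash
python3 - <<'E'
from h import *
s=st()
p=shot('wrist','w9.png')
for t in ['bin_grip','bin_mid']: lm(p,t)
for n in ['top','scene']:
  p=arm.grab_frame(n)
  for t in ['bin_grip','bin_mid','tape']: lm(p,t)
p=shot('top','t9.png')
E
```

```text
t 14.025 pos [0.4769 0.2262 0.2063] rot [-1.571 -0.    -0.044] F [-0.6  0.6 -0.9] w 0.03503081883773399
bin_grip [(0.66, [0.4681, 0.2442, 0.0565])]
bin_mid [(0.85, [0.4705, 0.342, 0.0324]), (0.72, [0.5436, 0.1436, -0.0035])]
bin_grip []
bin_mid [(0.57, [0.468, 0.338, 0.0366]), (0.22, [0.5561, -0.2298, 0.0506])]
tape [(0.71, [0.3242, 0.298, -0.0015])]
bin_grip [(0.72, [0.4684, 0.24, 0.0603])]
bin_mid [(0.78, [0.4702, 0.3375, 0.0355])]
tape [(0.55, [0.3216, 0.3, 0.0023])]
```

View pics/w9.png

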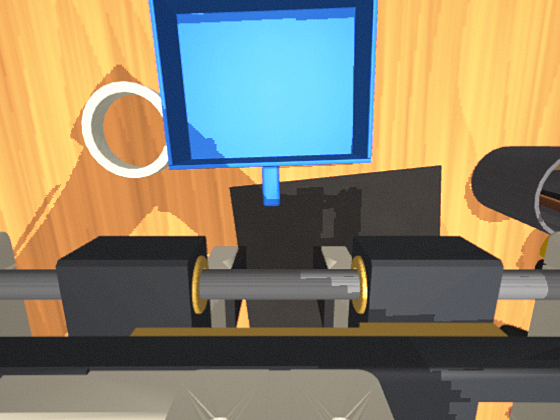

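View pics/t9.png

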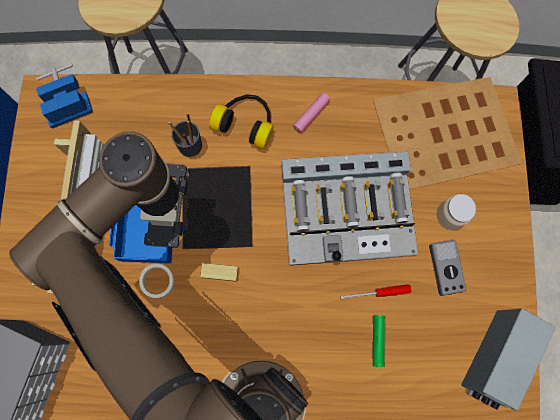

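```bash
python3 - <<'E'
from h import *
s=st()
p=shot('wrist','w10.png')
for uv in [(271,166),(271.5,205),(168,167),(372,161)]: print(ray(p,uv,.07,s))
lm(p,'bin_grip')
cv2.imwrite('pics/w10c.png',cv2.resize(p['pixels'][130:230,140:400],None,fx=3,fy=3))
E
```

```text
t 14.625 pos [0.4768 0.2262 0.2062] rot [-1.571  0.    -0.044] F [-0.4  0.1 -0.1] w 0.0613436372681602
[0.4717 0.2626 0.07  ]
[0.4704 0.2262 0.07  ]
[0.3779 0.2658 0.07  ]
[0.5634 0.2631 0.07  ]
bin_grip [(0.84, [0.4684, 0.2401, 0.0562])]
```

View pics/w10c.png

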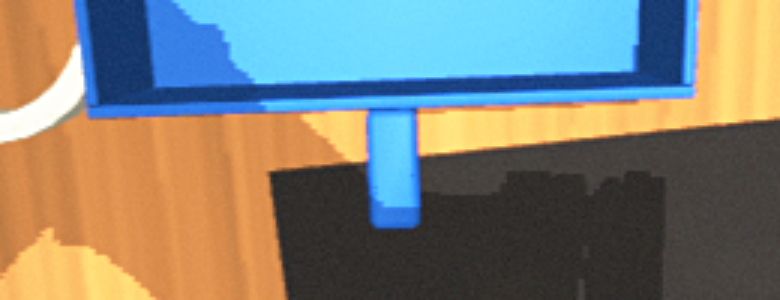

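>>> {"op": "move_arm", "data": {"jaw": [0.3,0.3,0.3,0.3,0.3], "offset": [[-0.007,0.02,0.0155],[0,0.06,0],[0,0.05,0],[0,0.039,0],[0,0,0]], "roll": [-0.03,0,0,0,0]}}

```text
t: 15.35
eef_pos: [0.469, 0.2404, 0.0348]
ee_rot: [-1.575, 0.004, -0.014]
force: [-0.6, 0.1, -0.0]
width: 0.0614
```

>>> {"op": "move_arm", "data": {"jaw": [1,1,1,1,1], "offset": [[0,0,0],[0,0,0],[0,0,0],[0,0,0],[0,0,0]], "roll": [0,0,0,0,0], "grip_force": 45}}

```text
t: 15.98
eef_pos: [0.4706, 0.2421, 0.0376]
ee_rot: [-1.57, -0.0, -0.014]
force: [-0.5, -0.3, 0.2]
width: 0.0167
```

```bash
python3 - <<'E'
from h import *
s=st()
p=shot('wrist','w11.png')
E
```

```text
t 15.975 pos [0.4706 0.2421 0.0376] rot [-1.57  -0.    -0.014] F [-0.5 -0.3  0.2] w 0.016734710903556937
```

View pics/w11.png

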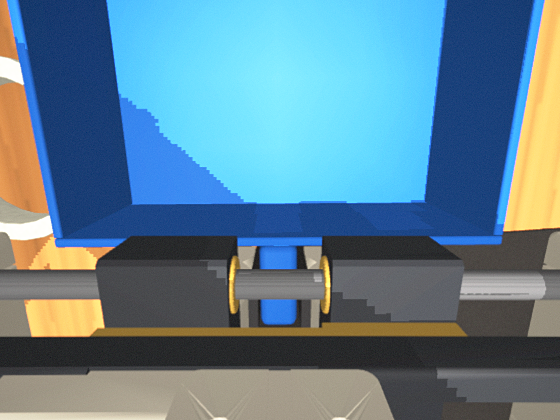

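>>> {"op": "move_arm", "data": {"jaw": [1,1,1,1,1], "offset": [[0,-0.01,0],[0,-0.015,0],[0,-0.02,0],[0,-0.02,0],[0,0,0]], "roll": [0,0,0,0,0]}}

```text
t: 16.65
eef_pos: [0.4715, 0.2429, 0.1045]
ee_rot: [-1.568, -0.003, -0.013]
force: [-0.2, -1.1, -1.9]
width: 0.0158
```

```bash
python3 - <<'E'
from h import *
s=st()
p=shot('wrist','w12.png')
p=shot('scene','s12.png'); cv2.imwrite('pics/s12c.png',cv2.resize(p['pixels'][140:330,300:500],None,fx=3.5,fy=3))
plan([0.5474,0.0455,0.16],0.05)
E
```

```text
t 16.65 pos [0.4715 0.2429 0.1045] rot [-1.568 -0.003 -0.013] F [-0.2 -1.1 -1.9] w 0.015801446539925622
tool x heading -0.0138 roll total -0.0638 n 4 q6 2.28
no-turn offset total [ 0.0797 -0.0577 -0.1953]
[[0.0199, -0.0144, -0.0488], [0.0192, -0.0144, -0.0491], [0.0184, -0.0144, -0.0494], [0.0176, -0.0144, -0.0497]] roll each -0.0159
```

View pics/w12.png

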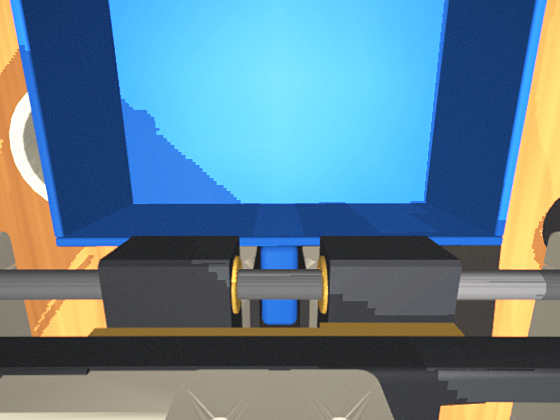

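View pics/s12c.png

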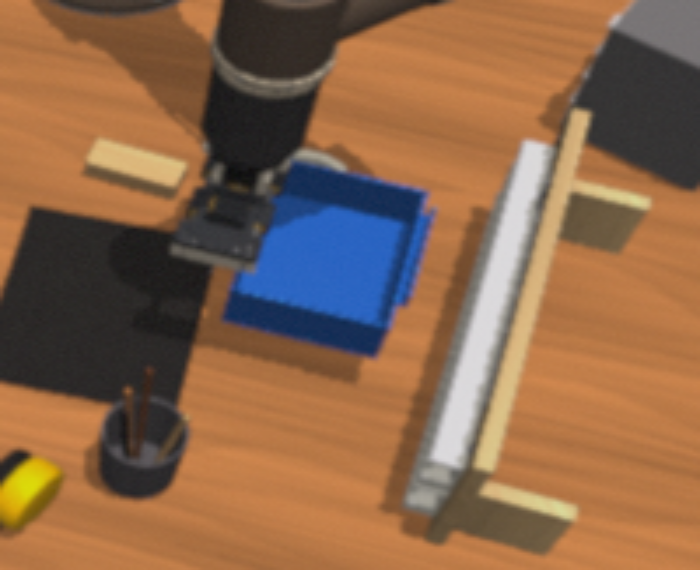

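```bash
python3 - <<'E'
from h import *
p=arm.grab_frame('top'); g=cv2.imread('pics/top0.png')
c=g[150:260,170:265].copy(); cv2.imwrite('pics/m.png',cv2.resize(c,None,fx=7,fy=5.4))
m=(g.max(2)<60).astype(np.uint8); m[:,:170]=0;m[:,265:]=0;m[:150]=0;m[260:]=0
n,l,s,ce=cv2.connectedComponentsWithStats(m); i=1+np.argmax(s[1:,4]); cn=cv2.findContours((l==i).astype(np.uint8),0,2)[0][0]
pts=np.array([ray(p,q[0],.003)[:2] for q in cn.astype(float)],np.float32)
print(cv2.minAreaRect(pts))
E
```

```text
((0.5477424263954163, 0.13978233933448792), (0.23814480006694794, 0.19629541039466858), 3.4911081790924072)
```

```bash
python3 - <<'E'
from h import *
st()
plan([0.550,0.0446,0.085],0.055,step=0.055)
E
```

```text
t 16.8 pos [0.4702 0.2417 0.1019] rot [-1.571e+00  1.000e-03 -1.400e-02] F [ 0.1  1.  -2.4] w 0.015782514501583245
tool x heading -0.0139 roll total -0.0689 n 4 q6 2.28
no-turn offset total [ 0.0826  0.0169 -0.1959]
[[0.0206, 0.0042, -0.049], [0.0198, 0.0042, -0.0493], [0.0189, 0.0042, -0.0497], [0.0181, 0.0042, -0.05]] roll each -0.0172
```

>>> {"op": "move_arm", "data": {"jaw": [1,1,1,1,1], "offset": [[0.0155,0.003,-0.037],[0.0155,0.003,-0.038],[0.015,0.003,-0.039],[0.014,0.003,-0.039],[0.014,0.003,-0.042]], "roll": [-0.014,-0.014,-0.014,-0.014,-0.013]}}

```text
t: 17.42
eef_pos: [0.5474, 0.0467, 0.0863]
ee_rot: [-1.571, 0.001, 0.056]
force: [0.5, -0.0, -1.4]
width: 0.0157
```

>>> {"op": "move_arm", "data": {"jaw": [1,1,1], "offset": [[0,0,0],[0,0,0],[0,0,0]], "roll": [0,0,0]}}

```text
t: 17.8
eef_pos: [0.5472, 0.0487, 0.0871]
ee_rot: [-1.571, 0.0, 0.056]
force: [0.8, 0.1, -1.9]
width: 0.0159
```

```bash
python3 - <<'E'
from h import *
s=st()
p=shot('wrist','w13.png')
p=shot('top','t13.png');
for t in ['bin_grip','bin_mid']: lm(p,t)
p=shot('scene','s13.png'); cv2.imwrite('pics/s13c.png',cv2.resize(p['pixels'][140:330,250:450],None,fx=3.5,fy=3))
for t in ['bin_grip','bin_mid']: lm(p,t)
plan([0.55,0.0446,0.042],0.055)
E
```

```text
t 17.8 pos [0.5472 0.0487 0.0871] rot [-1.571  0.     0.056] F [ 0.8  0.1 -1.9] w 0.015933056220029076
bin_grip []
bin_mid [(0.77, [0.5354, 0.1469, 0.0862]), (0.56, [0.5387, -0.5379, -0.0008])]
bin_grip [(0.58, [0.5457, 0.0467, 0.1089])]
bin_mid [(0.66, [0.5386, 0.1463, 0.0863])]
tool x heading 0.0561 roll total 0.0011 n 1 q6 2.75
no-turn offset total [ 0.0023  0.0454 -0.004 ]
[[0.0023, 0.0454, -0.004]] roll each 0.0011
```

View pics/s13c.png

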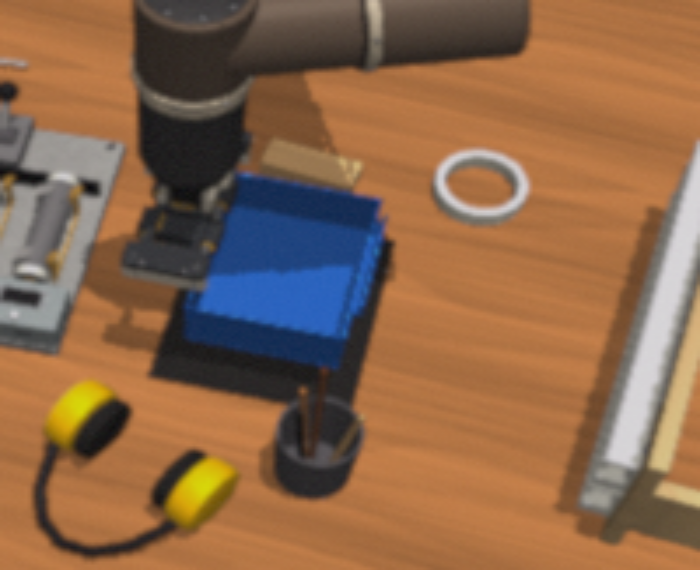

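>>> {"op": "move_arm", "data": {"jaw": [1,1,1,1,1], "offset": [[0.006,0.012,-0.005],[0,0.013,0],[0,0.01,0],[0,0.008,0],[0,0.003,0]], "roll": [0,0,0,0,0]}}

```text
t: 18.77
eef_pos: [0.5534, 0.0432, 0.0405]
ee_rot: [-1.571, 0.001, 0.055]
force: [-5.9, -2.7, 14.8]
width: 0.0159
```

>>> {"op": "move_arm", "data": {"jaw": [1,1], "offset": [[0,0,0],[0,0,0]], "roll": [0,0]}}

```text
t: 19.02
eef_pos: [0.554, 0.0435, 0.0415]
ee_rot: [-1.571, -0.001, 0.056]
force: [0.7, -0.5, -1.6]
width: 0.0156
```

>>> {"op": "move_arm", "data": {"jaw": [1,0.4,0.4,0.4], "offset": [[0,0.0015,0],[0,0,0],[0,0,0],[0,0,0]], "roll": [0,0,0,0]}}

```text
t: 19.52
eef_pos: [0.5539, 0.0434, 0.0398]
ee_rot: [-1.571, -0.0, 0.055]
force: [-0.4, 0.5, -0.0]
width: 0.0403
```

>>> {"op": "move_arm", "data": {"jaw": [0.4,0.4,0.4,0.4], "offset": [[0,-0.05,0],[0,-0.06,0],[0,-0.06,-0.03],[0,0,0]], "roll": [0,0,0,0]}}

```text
t: 20.02
eef_pos: [0.5579, 0.015, 0.211]
ee_rot: [-1.569, -0.009, 0.055]
force: [-1.0, 0.9, -1.0]
width: 0.0525
```

```bash
python3 - <<'E'
from h import *
s=st()
p=shot('wrist','w14.png')
for t in ['bin_grip','bin_mid']: lm(p,t)
for n in ['top','scene']:
  p=shot(n,n+'14.png');
  for t in ['bin_grip','bin_mid','bin_nib']: lm(p,t)
  if n=='scene':cv2.imwrite('pics/s14c.png',cv2.resize(p['pixels'][140:330,250:450],None,fx=3.5,fy=3))
E
```

```text
t 20.025 pos [0.5579 0.015  0.211 ] rot [-1.569 -0.009  0.055] F [-1.   0.9 -1. ] w 0.052536475585396286
bin_grip [(0.56, [0.5518, 0.0442, 0.0596])]
bin_mid [(0.9, [0.5481, 0.1405, 0.0336])]
bin_grip [(0.96, [0.5556, 0.0459, 0.0599])]
bin_mid [(0.86, [0.5466, 0.1408, 0.0384])]
bin_nib [(0.67, [0.5462, 0.2224, 0.0658]), (0.54, [0.5649, -0.3064, 0.0494])]
bin_grip [(0.6, [0.5534, 0.0435, 0.0586])]
bin_mid [(0.84, [0.5456, 0.1408, 0.0353])]
bin_nib [(0.8, [0.5435, 0.2234, 0.0652]), (0.28, [0.4938, 0.4822, 0.0011])]
```

View pics/s14c.png

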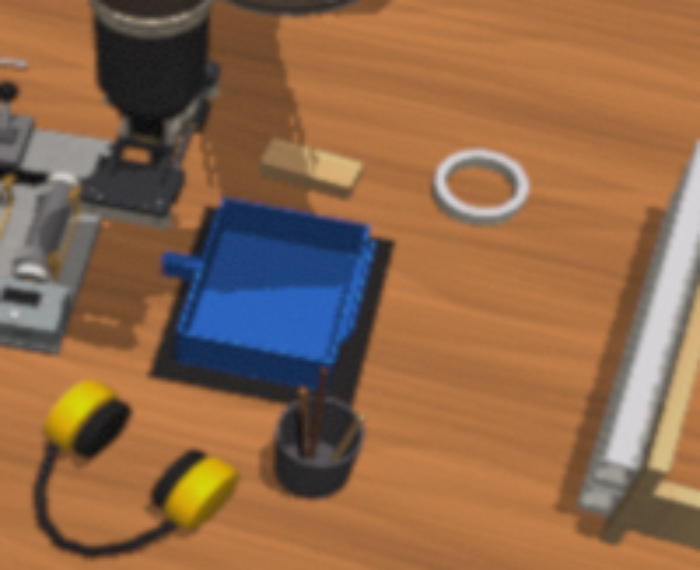

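View pics/w14.png

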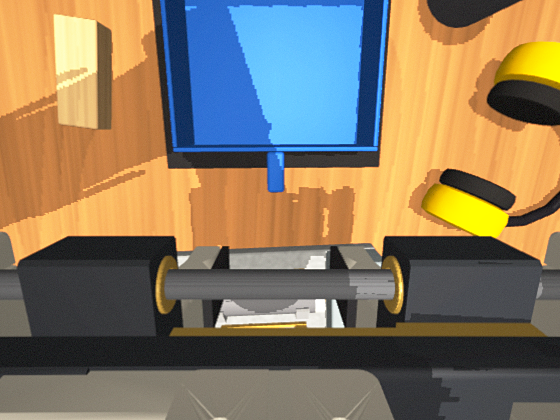

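```bash
python3 - <<'E'
from h import *
s=st();
plan([0.47,-0.10,0.21],-1.476,step=0.056)
E
```

```text
t 20.575 pos [0.5552 0.0156 0.2051] rot [-1.571e+00  1.000e-03  5.600e-02] F [0.9 0.  0.2] w 0.05249766874769569
tool x heading 0.0557 roll total 1.5317 n 9 q6 2.82
no-turn offset total [-0.0915 -0.0048 -0.1107]
[[-0.0102, -0.0005, -0.0123], [-0.0079, -0.0005, -0.0138], [-0.0055, -0.0005, -0.015], [-0.0029, -0.0005, -0.0157], [-0.0002, -0.0005, -0.016]] roll each 0.1702
[[0.0025, -0.0005, -0.0157], [0.0052, -0.0005, -0.0151], [0.0077, -0.0005, -0.014], [0.0099, -0.0006, -0.0125]] roll each 0.1702
```

>>> {"op": "move_arm", "data": {"jaw": [0.4,0.4,0.4,0.4,0.4], "offset": [[-0.0102,0,-0.0123],[-0.008,0,-0.0138],[-0.0055,0,-0.015],[-0.003,0,-0.0157],[0,0,-0.016]], "roll": [0.17,0.17,0.17,0.17,0.17]}}

```text
t: 21.2
eef_pos: [0.5075, -0.0491, 0.2055]
ee_rot: [-1.571, 0.0, -0.8]
force: [0.4, 0.3, 0.8]
width: 0.0528
```

>>> {"op": "move_arm", "data": {"jaw": [0.4,0.4,0.4,0.4,0.4], "offset": [[0.0025,0,-0.0157],[0.005,0,-0.015],[0.0077,0,-0.014],[0.01,0,-0.0125],[0,0,0]], "roll": [0.17,0.17,0.17,0.17,0]}}

```text
t: 21.82
eef_pos: [0.4696, -0.1005, 0.2057]
ee_rot: [-1.571, 0.0, -1.475]
force: [-1.0, 0.6, 0.1]
width: 0.0525
```

```bash
python3 - <<'E'
from h import *
s=st()
p=shot('wrist','w15.png')
for t in ['cell1_mid','bay3','rig']: lm(p,t)
th=0.095
def rw(x,y,z,o=(0.5575,-0.236)): return [o[0]+np.cos(th)*x-np.sin(th)*y,o[1]+np.sin(th)*x+np.cos(th)*y,z]
# predicted: cell ends axis, 
pts=[rw(-.07,.14,.0665),rw(.07,.14,.0665),rw(-.07,0,.0665),rw(.07,0,.0665),rw(0,.14,.0665)]
im=p['pixels'].copy()
for u in proj(p,pts,s): cv2.circle(im,tuple(int(round(v)) for v in u),3,(0,0,255),-1)
cv2.imwrite('pics/w15m.png',im)
E
```

```text
t 21.825 pos [ 0.4696 -0.1005  0.2057] rot [-1.571  0.    -1.475] F [-1.   0.6  0.1] w 0.05249178790577331
cell1_mid [(0.46, [0.5462, -0.0927, 0.0519])]
bay3 [(0.87, [0.5492, -0.1648, 0.0502]), (0.7, [0.5632, -0.3084, 0.0486])]
rig [(0.86, [0.559, -0.2337, -0.0001]), (0.49, [0.5619, -0.3057, 0.0516]), (0.4, [0.5456, -0.0946, 0.0495])]
```

View pics/w15m.png

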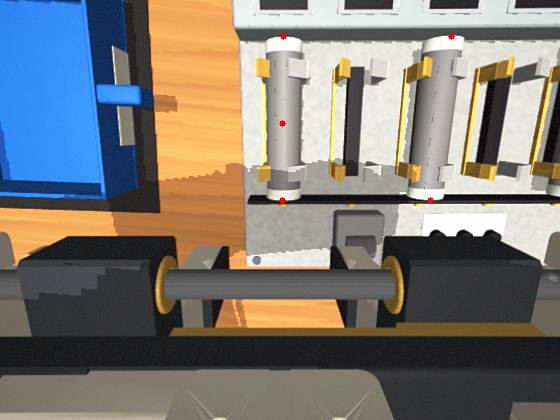

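```bash
python3 - <<'E'
from h import *
s=st();
plan([0.545,-0.0955,0.036],-1.476,step=0.056)
E
```

```text
t 22.025 pos [ 0.4704 -0.0997  0.2056] rot [-1.571 -0.    -1.472] F [-0.  -0.4 -0.2] w 0.05267068196007765
tool x heading -1.4721 roll total 0.0039 n 4 q6 1.47
no-turn offset total [0.0031 0.1696 0.0746]
[[0.0008, 0.0424, 0.0187], [0.0008, 0.0424, 0.0187], [0.0007, 0.0424, 0.0187], [0.0007, 0.0424, 0.0187]] roll each 0.001
```

>>> {"op": "move_arm", "data": {"jaw": [0.4,0.4,0.4,0.4,0.4], "offset": [[0.003,0.01,0.0373],[0,0.03,0.0373],[0,0.058,0],[0,0.05,0],[0,0.0216,0]], "roll": [0.004,0,0,0,0]}}

```text
t: 22.65
eef_pos: [0.543, -0.0958, 0.0327]
ee_rot: [-1.576, -0.0, -1.477]
force: [-0.2, 1.2, 0.3]
width: 0.0523
```

>>> {"op": "move_arm", "data": {"jaw": [0.4,1,1,1,1], "offset": [[0,0,0],[0,0,0],[0,0,0],[0,0,0],[0,0,0]], "roll": [0,0,0,0,0], "grip_force": 40}}

```text
t: 23.28
eef_pos: [0.5456, -0.096, 0.0374]
ee_rot: [-1.568, -0.0, -1.478]
force: [-0.9, -0.4, 7.0]
width: 0.0318
```

```bash
python3 - <<'E'
from h import *
s=st()
p=shot('wrist','w16.png')
E
```

```text
t 23.275 pos [ 0.5456 -0.096   0.0374] rot [-1.568 -0.    -1.478] F [-0.9 -0.4  7. ] w 0.0318198761694717
```

View pics/w16.png

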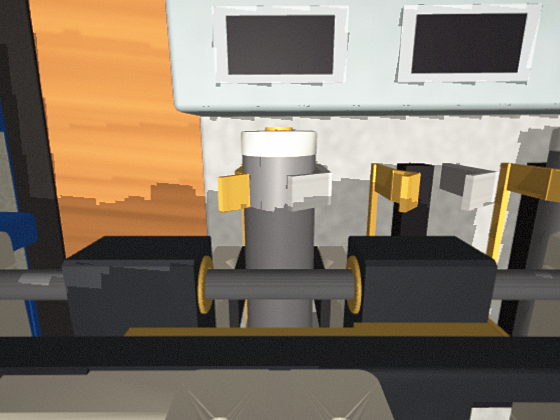

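>>> {"op": "move_arm", "data": {"jaw": [1,1,1,1,1], "offset": [[-0.004,-0.0007,0],[-0.004,-0.0007,0],[-0.004,-0.0006,0],[-0.0015,-0.006,0],[-0.0015,-0.006,0]], "roll": [0,0,0,0,0]}}

```text
t: 23.95
eef_pos: [0.5417, -0.0817, 0.0492]
ee_rot: [-1.574, -0.001, -1.479]
force: [0.6, -6.0, -5.8]
width: 0.0321
```

```bash
python3 - <<'E'
from h import *
s=st()
p=shot('wrist','w17.png')
E
```

```text
t 23.95 pos [ 0.5417 -0.0817  0.0492] rot [-1.574e+00 -1.000e-03 -1.479e+00] F [ 0.6 -6.  -5.8] w 0.032074742868062334
```

View pics/w17.png

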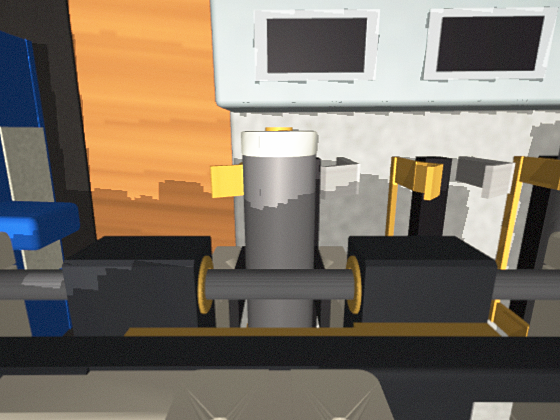

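Cell is clear of the hooks and passing the springs, with a low force. I'll carry on up.

>>> {"op": "move_arm", "data": {"jaw": [1,1,1,1,1], "offset": [[-0.001,-0.015,0],[-0.001,-0.016,0],[0,-0.03,0],[0,-0.05,0],[0,0,0]], "roll": [0,0,0,0,0]}}

```text
t: 24.62
eef_pos: [0.5457, -0.0783, 0.1658]
ee_rot: [-1.562, 0.001, -1.478]
force: [0.7, 0.0, -2.8]
width: 0.0322
```

```bash
python3 - <<'E'
from h import *
s=st()
p=shot('wrist','w18.png')
plan([0.546,0.115,0.16],-np.pi/2+0.058,step=0.056)
p=shot('top','t18.png');lm(p,'bin_mid');lm(p,'bin_grip')
p=shot('scene','s18.png');lm(p,'bin_mid');lm(p,'bin_grip')
E
```

```text
t 24.625 pos [ 0.5457 -0.0783  0.1658] rot [-1.562e+00  1.000e-03 -1.478e+00] F [ 0.7  0.  -2.8] w 0.03217603738893546
tool x heading -1.4785 roll total 0.0343 n 4 q6 1.45
no-turn offset total [-0.1923  0.0036  0.0198]
[[-0.0481, 0.0009, 0.0049], [-0.0481, 0.0009, 0.0045], [-0.0482, 0.0009, 0.0041], [-0.0482, 0.0009, 0.0037]] roll each 0.0086
bin_mid [(0.5, [0.3969, -0.195, 0.093])]
bin_grip [(0.85, [0.5553, 0.0451, 0.0574]), (0.71, [0.5511, -0.1677, 0.0491]), (0.33, [0.5738, -0.3747, 0.0493])]
bin_mid []
bin_grip [(0.74, [0.5574, 0.0415, 0.0604])]
```

View pics/w18.png

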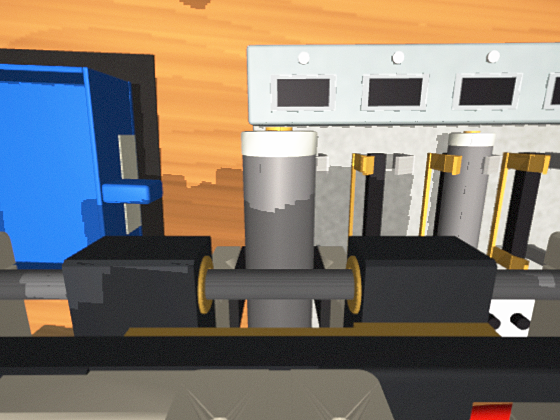

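>>> {"op": "move_arm", "data": {"jaw": [1,1,1,1,1], "offset": [[-0.0478,0,0.0055],[-0.0478,0,0.005],[-0.048,0,0.0047],[-0.048,0,0.004],[0,0,0]], "roll": [0.0086,0.0086,0.0086,0.0086,0]}}

```text
t: 25.6
eef_pos: [0.547, 0.1163, 0.1602]
ee_rot: [-1.572, -0.0, -1.51]
force: [0.0, -0.9, -2.1]
width: 0.0319
```

```bash
python3 - <<'E'
from h import *
s=st()
p=shot('wrist','w19.png')
for t in ['bin_mid','bin_grip']: lm(p,t)
p=shot('scene','s19.png');lm(p,'bin_mid');lm(p,'bin_grip')
plan([0.5476,0.1139,0.016],-np.pi/2+0.058,step=0.056)
E
```

```text
t 25.6 pos [0.547  0.1163 0.1602] rot [-1.572 -0.    -1.51 ] F [ 0.  -0.9 -2.1] w 0.03187727114196194
bin_mid [(0.71, [0.5488, 0.1415, 0.0344])]
bin_grip [(0.69, [0.5515, 0.0418, 0.0588])]
bin_mid [(0.77, [0.5493, 0.1396, 0.0385]), (0.47, [0.3229, 0.2996, -0.0002])]
bin_grip [(0.7, [0.5571, 0.0425, 0.0607]), (0.59, [0.496, 0.483, 0.0043]), (0.56, [0.5522, -0.1665, 0.0474])]
tool x heading -1.5142 roll total -0.0014 n 3 q6 1.07
no-turn offset total [-0.0014  0.1448  0.0009]
[[-0.0005, 0.0483, 0.0003], [-0.0005, 0.0483, 0.0003], [-0.0005, 0.0483, 0.0003]] roll each -0.0005
```

View pics/w19.png

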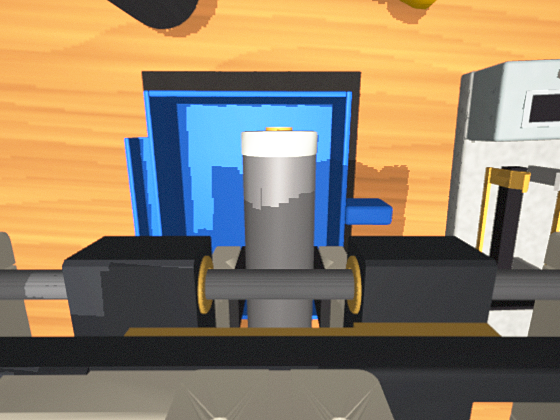

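>>> {"op": "move_arm", "data": {"jaw": [1,1,1,1,1], "offset": [[-0.001,0.05,0],[0,0.045,0],[0,0.03,0],[0,0.019,0],[0,0,0]], "roll": [0,0,0,0,0]}}

```text
t: 26.52
eef_pos: [0.5461, 0.113, 0.0157]
ee_rot: [-1.574, -0.002, -1.514]
force: [-0.1, 0.0, -2.7]
width: 0.0322
```

```bash
python3 - <<'E'
from h import *
s=st()
p=shot('wrist','w20.png')
E
```

```text
t 26.525 pos [0.5461 0.113  0.0157] rot [-1.574 -0.002 -1.514] F [-0.1  0.  -2.7] w 0.032244494641925664
```

View pics/w20.png

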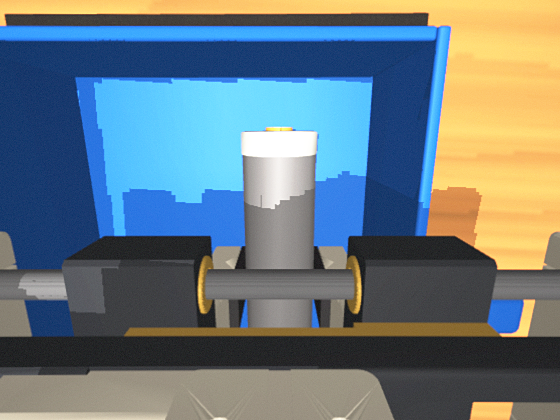

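>>> {"op": "move_arm", "data": {"jaw": [1,0.85,0.57,0.57,0.57], "offset": [[0,0.003,0],[0,0,0],[0,0,0],[0,0,0],[0,-0.01,0]], "roll": [0,0,0,0,0]}}

```text
t: 27.2
eef_pos: [0.5466, 0.1143, 0.0241]
ee_rot: [-1.572, -0.0, -1.513]
force: [-0.1, -0.5, -0.6]
width: 0.0378
```

>>> {"op": "move_arm", "data": {"jaw": [0.57,0.57,0.57,0.57], "offset": [[0,-0.04,0],[0,-0.06,0],[0,-0.06,-0.02],[0,0,-0.02]], "roll": [0,0,0,0]}}

```text
t: 27.7
eef_pos: [0.5096, 0.1133, 0.1894]
ee_rot: [-1.561, 0.004, -1.512]
force: [0.1, -0.4, -1.2]
width: 0.0374
```

```bash
python3 - <<'E'
from h import *
s=st()
p=shot('wrist','w21.png')
lm(p,'bin_mid'); lm(p,'cell1_mid')
E
```

```text
t 27.7 pos [0.5096 0.1133 0.1894] rot [-1.561  0.004 -1.512] F [ 0.1 -0.4 -1.2] w 0.037353170718234206
bin_mid [(0.84, [0.5474, 0.1409, 0.0367])]
cell1_mid []
```

View pics/w21.png

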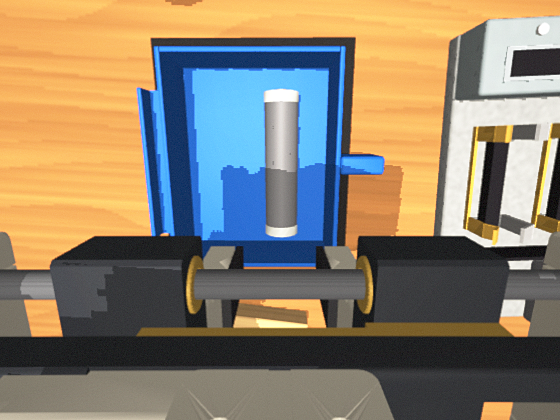

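```bash
python3 - <<'E'
from h import *
s=st()
plan([0.49,-0.235,0.20],-1.476,step=0.06)
E
```

```text
t 27.85 pos [0.5069 0.1122 0.1848] rot [-1.569e+00  1.000e-03 -1.512e+00] F [0.6 1.2 0.4] w 0.03756788731294248
tool x heading -1.5123 roll total -0.0363 n 6 q6 1.03
no-turn offset total [ 0.3456 -0.0157 -0.0371]
[[0.0576, -0.0026, -0.0062], [0.0576, -0.0026, -0.0065], [0.0575, -0.0026, -0.0069], [0.0575, -0.0026, -0.0072], [0.0574, -0.0026, -0.0076]] roll each -0.0061
[[0.0574, -0.0026, -0.0079]] roll each -0.0061
```

>>> {"op": "move_arm", "data": {"jaw": [0.4,0.4,0.4,0.4,0.4], "offset": [[0.0576,-0.0026,-0.006],[0.0576,-0.0026,-0.0065],[0.0575,-0.0026,-0.007],[0.0575,-0.0026,-0.007],[0.0574,-0.0026,-0.0076]], "roll": [-0.006,-0.006,-0.006,-0.006,-0.006]}}

```text
t: 28.48
eef_pos: [0.4934, -0.1792, 0.1962]
ee_rot: [-1.571, -0.0, -1.482]
force: [1.5, 0.3, 0.4]
width: 0.0527
```

>>> {"op": "move_arm", "data": {"jaw": [0.4,0.4], "offset": [[0.0574,-0.0026,-0.0079],[0,0,0]], "roll": [-0.006,0]}}

```text
t: 28.72
eef_pos: [0.49, -0.2388, 0.1982]
ee_rot: [-1.573, -0.0, -1.482]
force: [-0.4, 1.1, -0.6]
width: 0.0529
```

```bash
cat >> h.py <<'E'
def rigmark(s,p,fn,o=(0.5575,-0.2345),th=0.095):
    rw=lambda x,y,z:[o[0]+np.cos(th)*x-np.sin(th)*y,o[1]+np.sin(th)*x+np.cos(th)*y,z]
    im=p['pixels'].copy()
    for y in (.14,0,-.14):
        for u in proj(p,[rw(x,y,.0665) for x in (-.07,0,.07)],s): cv2.circle(im,tuple(int(round(v)) for v in u),3,(0,0,255),-1)
    cv2.imwrite('pics/'+fn,im)
E
python3 - <<'E'
from h import *
s=st()
p=shot('wrist','w22.png')
lm(p,'cell1_mid'); lm(p,'bay3'); lm(p,'rig')
rigmark(s,p,'w22m.png')
E
```

```text
t 28.725 pos [ 0.49   -0.2388  0.1982] rot [-1.573 -0.    -1.482] F [-0.4  1.1 -0.6] w 0.05287384741144813
cell1_mid []
bay3 [(0.92, [0.5631, -0.3079, 0.0493]), (0.71, [0.5508, -0.1659, 0.0486]), (0.53, [0.5406, -0.5412, 0.0032])]
rig []
```

View pics/w22m.png

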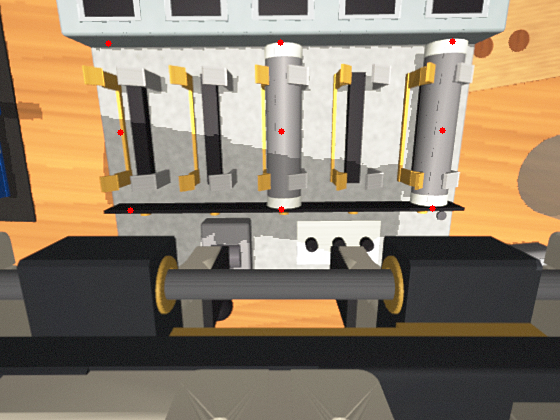

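```bash
python3 - <<'E'
from h import *
s=st()
plan([0.558,-0.2358,0.042],-1.476)
E
```

```text
t 28.925 pos [ 0.4906 -0.2345  0.1985] rot [-1.572  0.    -1.477] F [-0.4 -0.1  0.7] w 0.05244665903944443
tool x heading -1.4765 roll total -0.0005 n 3 q6 1.75
no-turn offset total [0.0077 0.1565 0.0671]
[[0.0026, 0.0522, 0.0224], [0.0026, 0.0522, 0.0224], [0.0026, 0.0522, 0.0224]] roll each -0.0002
```

>>> {"op": "move_arm", "data": {"jaw": [0.4,0.4,0.4,0.4,0.4], "offset": [[0.004,0.01,0.034],[0.0037,0.02,0.033],[0,0.058,0],[0,0.048,0],[0,0.0205,0]], "roll": [0,0,0,0,0]}}

```text
t: 29.55
eef_pos: [0.5565, -0.2344, 0.0393]
ee_rot: [-1.575, 0.001, -1.475]
force: [0.6, 0.2, 0.2]
width: 0.0527
```

>>> {"op": "move_arm", "data": {"jaw": [0.4,1,1,1,1], "offset": [[0,0,0],[0,0,0],[0,0,0],[0,0,0],[0,0,0]], "roll": [0,0,0,0,0], "grip_force": 45}}

```text
t: 30.18
eef_pos: [0.5588, -0.2364, 0.0438]
ee_rot: [-1.569, -0.0, -1.477]
force: [-1.2, 2.8, 6.5]
width: 0.0319
```

>>> {"op": "move_arm", "data": {"jaw": [1,1,1,1,1], "offset": [[-0.004,-0.0007,0],[-0.004,-0.0007,0],[-0.004,-0.0006,0],[-0.0015,-0.006,0],[-0.0015,-0.006,0]], "roll": [0,0,0,0,0]}}

```text
t: 30.8
eef_pos: [0.5553, -0.2219, 0.0556]
ee_rot: [-1.573, -0.0, -1.477]
force: [1.8, -5.8, -5.1]
width: 0.032
```

```bash
python3 - <<'E'
from h import *
s=st()
p=shot('wrist','w23.png')
E
```

```text
t 30.8 pos [ 0.5553 -0.2219  0.0556] rot [-1.573 -0.    -1.477] F [ 1.8 -5.8 -5.1] w 0.03201605999724097
```

View pics/w23.png

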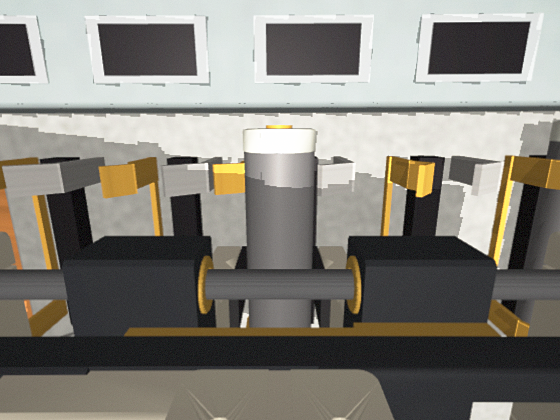

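Same good behaviour; lift out.

>>> {"op": "move_arm", "data": {"jaw": [1,1,1,1,1], "offset": [[-0.001,-0.015,0],[-0.001,-0.016,0],[0,-0.03,0],[0,-0.055,0],[0,0,0]], "roll": [0,0,0,0,0]}}

```text
t: 31.48
eef_pos: [0.559, -0.2195, 0.1779]
ee_rot: [-1.562, -0.002, -1.476]
force: [-0.6, -0.2, -3.1]
width: 0.032
```

```bash
python3 - <<'E'
from h import *
s=st()
p=shot('top','t24.png');lm(p,'bin_mid');lm(p,'bin_grip')
p=shot('scene','s24.png');lm(p,'bin_mid');lm(p,'bin_grip')
plan([0.545,0.1688,0.16],-np.pi/2+0.058,step=0.06)
E
```

```text
t 31.475 pos [ 0.559  -0.2195  0.1779] rot [-1.562 -0.002 -1.476] F [-0.6 -0.2 -3.1] w 0.03198306120409854
bin_mid [(0.49, [0.5349, -0.5426, -0.0002])]
bin_grip [(0.72, [0.5533, 0.0432, 0.0539])]
bin_mid [(0.6, [0.5484, 0.1398, 0.0395]), (0.36, [0.5557, -0.2213, 0.1777]), (0.27, [0.5547, 0.0401, 0.0585])]
bin_grip [(0.82, [0.5547, 0.0427, 0.0611])]
tool x heading -1.477 roll total 0.0358 n 7 q6 1.71
no-turn offset total [-0.3873  0.0114  0.026 ]
[[-0.0553, 0.0016, 0.0037], [-0.0553, 0.0016, 0.0034], [-0.0554, 0.0016, 0.0031], [-0.0554, 0.0016, 0.0029], [-0.0554, 0.0016, 0.0026]] roll each 0.0051
[[-0.0554, 0.0016, 0.0023], [-0.0554, 0.0016, 0.002]] roll each 0.0051
```

View pics/s24.png

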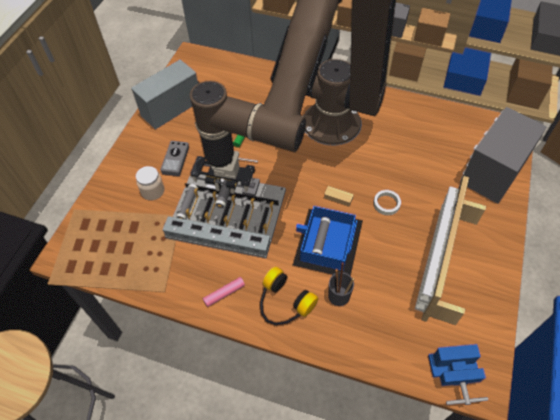

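>>> {"op": "move_arm", "data": {"jaw": [1,1,1,1,1], "offset": [[-0.0553,0.0016,0.0037],[-0.0553,0.0016,0.0034],[-0.0554,0.0016,0.0031],[-0.0554,0.0016,0.0029],[-0.0554,0.0016,0.0026]], "roll": [0.005,0.005,0.005,0.005,0.005]}}

```text
t: 32.4
eef_pos: [0.5481, 0.0593, 0.1636]
ee_rot: [-1.572, -0.0, -1.502]
force: [1.3, -0.3, -2.3]
width: 0.0319
```

>>> {"op": "move_arm", "data": {"jaw": [1,1,1,1], "offset": [[-0.0554,0.0016,0.0023],[-0.0544,0.0016,0.002],[0,0,0],[0,0,0]], "roll": [0.005,0.005,0,0]}}

```text
t: 32.9
eef_pos: [0.5451, 0.1673, 0.1603]
ee_rot: [-1.573, -0.001, -1.511]
force: [0.3, -0.3, -2.4]
width: 0.0319
```

```bash
python3 - <<'E'
from h import *
s=st()
p=shot('wrist','w25.png');lm(p,'bin_mid')
plan([0.5445,0.1678,0.034],-np.pi/2+0.058,step=0.06)
E
```

```text
t 32.9 pos [0.5451 0.1673 0.1603] rot [-1.573e+00 -1.000e-03 -1.511e+00] F [ 0.3 -0.3 -2.4] w 0.031859056465970904
bin_mid [(0.8, [0.5463, 0.1433, 0.0334])]
tool x heading -1.5129 roll total -0.0001 n 3 q6 0.99
no-turn offset total [-0.0015  0.1268 -0.0008]
[[-0.0005, 0.0423, -0.0003], [-0.0005, 0.0423, -0.0003], [-0.0005, 0.0423, -0.0003]] roll each -0.0
```

View pics/w25.png

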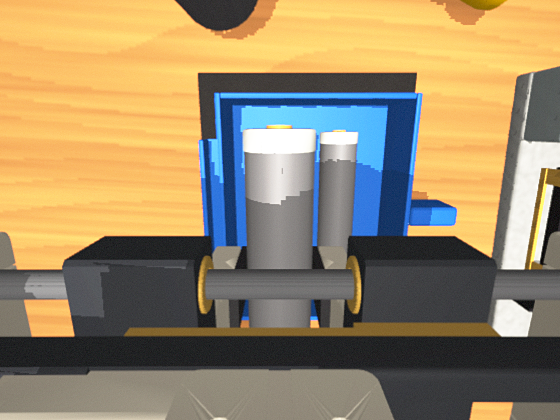

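>>> {"op": "move_arm", "data": {"jaw": [1,1,1,1,1], "offset": [[-0.001,0.05,0],[0,0.04,0],[0,0.025,0],[0,0.01,0],[0,0,0]], "roll": [0,0,0,0,0]}}

```text
t: 33.62
eef_pos: [0.5459, 0.1677, 0.0362]
ee_rot: [-1.571, -0.001, -1.513]
force: [0.2, 1.0, -1.7]
width: 0.0323
```

```bash
python3 - <<'E'
from h import *
s=st()
p=shot('wrist','w26.png')
p=shot('scene','s26.png'); cv2.imwrite('pics/s26c.png',cv2.resize(p['pixels'][170:300,260:410],None,fx=5,fy=4.5))
E
```

```text
t 33.625 pos [0.5459 0.1677 0.0362] rot [-1.571e+00 -1.000e-03 -1.513e+00] F [ 0.2  1.  -1.7] w 0.032256440516652725
```

View pics/w26.png

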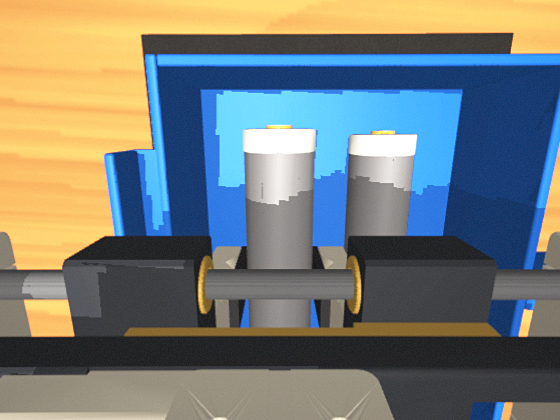

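View pics/s26c.png

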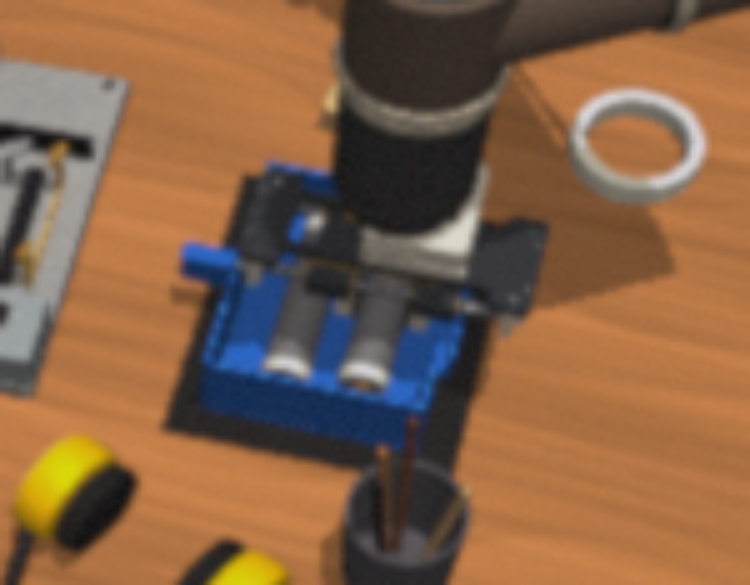

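>>> {"op": "move_arm", "data": {"jaw": [1,0.57,0.57,0.57,0.57], "offset": [[0,0.006,0],[0,0,0],[0,0,0],[0,0,0],[0,0,0]], "roll": [0,0,0,0,0]}}

```text
t: 34.35
eef_pos: [0.5458, 0.1686, 0.0305]
ee_rot: [-1.57, 0.0, -1.512]
force: [0.4, -0.1, 0.7]
width: 0.0377
```

>>> {"op": "move_arm", "data": {"jaw": [0.57,0.57,0.57,0.57], "offset": [[0,-0.04,0],[0,-0.06,0],[0,-0.06,-0.02],[0.02,0,-0.02]], "roll": [0,0,0,0]}}

```text
t: 34.85
eef_pos: [0.5095, 0.1481, 0.1947]
ee_rot: [-1.562, 0.004, -1.51]
force: [0.3, -0.4, -1.7]
width: 0.0381
```

```bash
python3 - <<'E'
from h import *
s=st()
p=shot('wrist','w27.png')
lm(p,'bin_mid'); lm(p,'cell1_mid')
E
```

```text
t 34.85 pos [0.5095 0.1481 0.1947] rot [-1.562  0.004 -1.51 ] F [ 0.3 -0.4 -1.7] w 0.03805447581058074
bin_mid [(0.86, [0.549, 0.1385, 0.0376])]
cell1_mid []
```

View pics/w27.png

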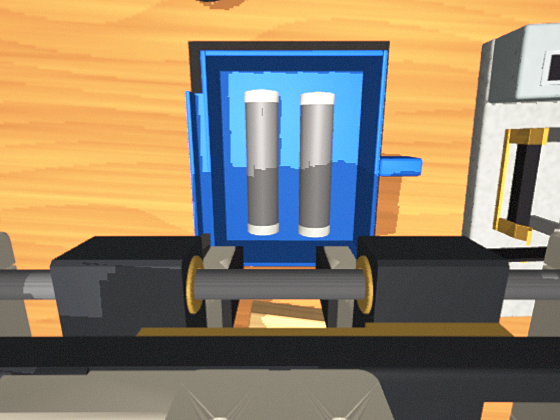

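```bash
python3 - <<'E'
from h import *
s=st()
plan([0.50,-0.378,0.20],-1.476,step=0.06)
E
```

```text
t 35.0 pos [0.5066 0.1457 0.1904] rot [-1.570e+00  1.000e-03 -1.512e+00] F [-0.1 -0.1  0. ] w 0.03751849741781632
tool x heading -1.5123 roll total -0.0363 n 9 q6 0.98
no-turn offset total [ 0.5224 -0.0102 -0.0371]
[[0.058, -0.0011, -0.0041], [0.058, -0.0011, -0.0044], [0.058, -0.0011, -0.0046], [0.058, -0.0011, -0.0048], [0.058, -0.0011, -0.0051]] roll each -0.004
[[0.058, -0.0011, -0.0053], [0.0579, -0.0011, -0.0055], [0.0579, -0.0011, -0.0058], [0.0579, -0.0011, -0.006]] roll each -0.004
```

>>> {"op": "move_arm", "data": {"jaw": [0.4,0.4,0.4,0.4,0.4], "offset": [[0.058,-0.001,-0.004],[0.058,-0.001,-0.0044],[0.058,-0.001,-0.0046],[0.058,-0.001,-0.0048],[0.058,-0.001,-0.005]], "roll": [-0.004,-0.004,-0.004,-0.004,-0.004]}}

```text
t: 35.62
eef_pos: [0.504, -0.1464, 0.1941]
ee_rot: [-1.571, -0.0, -1.491]
force: [1.2, 0.6, -0.4]
width: 0.0525
```

>>> {"op": "move_arm", "data": {"jaw": [0.4,0.4,0.4,0.4,0.4], "offset": [[0.058,-0.001,-0.0053],[0.058,-0.001,-0.0055],[0.058,-0.001,-0.0058],[0.058,-0.001,-0.006],[0,0,0]], "roll": [-0.004,-0.004,-0.004,-0.004,0]}}

```text
t: 36.25
eef_pos: [0.5004, -0.3814, 0.1966]
ee_rot: [-1.573, 0.001, -1.48]
force: [-0.0, 0.2, -0.7]
width: 0.0529
```

```bash
python3 - <<'E'
from h import *
s=st()
p=shot('wrist','w28.png')
lm(p,'cell1_mid'); lm(p,'bay3')
rigmark(s,p,'w28m.png',o=(0.5575,-0.2355))
plan([0.571,-0.3755,0.042],-1.476,step=0.06)
E
```

```text
t 36.25 pos [ 0.5004 -0.3814  0.1966] rot [-1.573e+00  1.000e-03 -1.480e+00] F [-0.   0.2 -0.7] w 0.052889816459700936
cell1_mid []
bay3 [(0.73, [0.5579, -0.237, 0.0504]), (0.67, [0.5486, -0.1675, 0.0496]), (0.66, [0.5603, -0.3033, 0.0499])]
tool x heading -1.4765 roll total -0.0005 n 3 q6 2.0
no-turn offset total [0.0047 0.1554 0.0703]
[[0.0016, 0.0518, 0.0234], [0.0016, 0.0518, 0.0234], [0.0016, 0.0518, 0.0234]] roll each -0.0002
```

View pics/w28m.png

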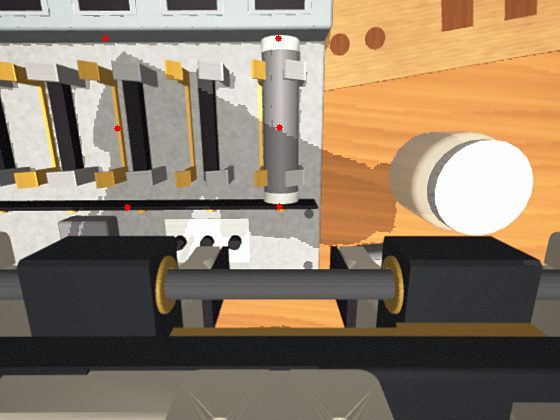

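>>> {"op": "move_arm", "data": {"jaw": [0.4,0.4,0.4,0.4,0.4], "offset": [[0.0025,0.01,0.035],[0.0025,0.02,0.035],[0,0.055,0],[0,0.05,0],[0,0.0205,0]], "roll": [0,0,0,0,0]}}

```text
t: 37.02
eef_pos: [0.5699, -0.3734, 0.0396]
ee_rot: [-1.575, 0.002, -1.474]
force: [0.1, 0.3, 0.2]
width: 0.0523
```

>>> {"op": "move_arm", "data": {"jaw": [0.4,1,1,1,1], "offset": [[0,0,0],[0,0,0],[0,0,0],[0,0,0],[0,0,0]], "roll": [0,0,0,0,0]}}

```text
t: 37.65
eef_pos: [0.572, -0.3762, 0.0446]
ee_rot: [-1.569, -0.001, -1.476]
force: [1.2, 2.8, 7.1]
width: 0.032
```

```bash
python3 - <<'E'
from h import *
s=st()
p=shot('wrist','w29.png')
E
```

```text
t 37.65 pos [ 0.572  -0.3762  0.0446] rot [-1.569e+00 -1.000e-03 -1.476e+00] F [1.2 2.8 7.1] w 0.03201857256734915
```

View pics/w29.png

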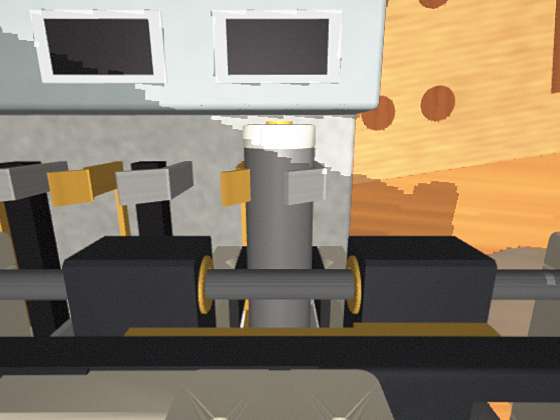

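>>> {"op": "move_arm", "data": {"jaw": [1,1,1,1,1], "offset": [[-0.004,-0.0007,0],[-0.004,-0.0007,0],[-0.004,-0.0006,0],[-0.0015,-0.006,0],[-0.0015,-0.006,0]], "roll": [0,0,0,0,0]}}

```text
t: 38.33
eef_pos: [0.5688, -0.3616, 0.0561]
ee_rot: [-1.572, 0.0, -1.476]
force: [0.9, -5.8, -5.4]
width: 0.0317
```

>>> {"op": "move_arm", "data": {"jaw": [1,1,1,1,1], "offset": [[-0.001,-0.015,0],[-0.001,-0.016,0],[0,-0.03,0],[0,-0.055,0],[0,0,0]], "roll": [0,0,0,0,0]}}

```text
t: 38.95
eef_pos: [0.5719, -0.3598, 0.179]
ee_rot: [-1.563, -0.004, -1.475]
force: [0.9, 0.3, -3.1]
width: 0.0319
```

```bash
python3 - <<'E'
from h import *
s=st()
p=shot('wrist','w30.png')
p=shot('top','t30.png');lm(p,'bin_mid');lm(p,'bin_grip')
p=shot('scene','s30.png');lm(p,'bin_mid');lm(p,'bin_grip')
plan([0.546,0.1408,0.17],-np.pi/2+0.058,step=0.06)
E
```

```text
t 38.95 pos [ 0.5719 -0.3598  0.179 ] rot [-1.563 -0.004 -1.475] F [ 0.9  0.3 -3.1] w 0.03193219058159455
bin_mid [(0.74, [0.5455, 0.1401, 0.04])]
bin_grip [(0.83, [0.5544, 0.0441, 0.0575]), (0.28, [0.5703, -0.3534, 0.1816])]
bin_mid [(0.84, [0.5447, 0.1416, 0.0417]), (0.58, [0.5601, -0.2386, 0.0008])]
bin_grip [(0.78, [0.5539, 0.0418, 0.0607])]
tool x heading -1.4761 roll total 0.0367 n 9 q6 1.94
no-turn offset total [-0.4995  0.0021  0.0245]
[[-0.0555, 0.0002, 0.0027], [-0.0555, 0.0002, 0.0025], [-0.0555, 0.0002, 0.0023], [-0.0555, 0.0002, 0.002], [-0.0555, 0.0002, 0.0018]] roll each 0.0041
[[-0.0555, 0.0002, 0.0016], [-0.0556, 0.0002, 0.0014], [-0.0556, 0.0002, 0.0011], [-0.0556, 0.0002, 0.0009]] roll each 0.0041
```

View pics/s30.png

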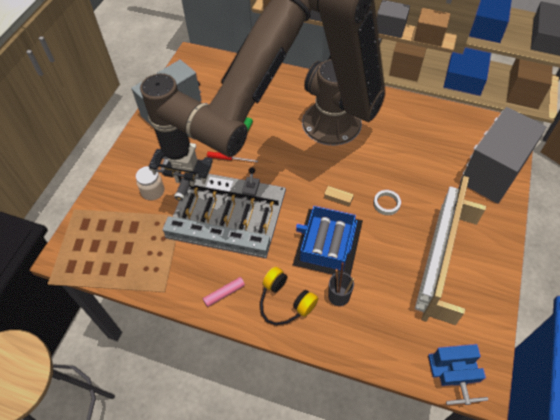

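View pics/w30.png

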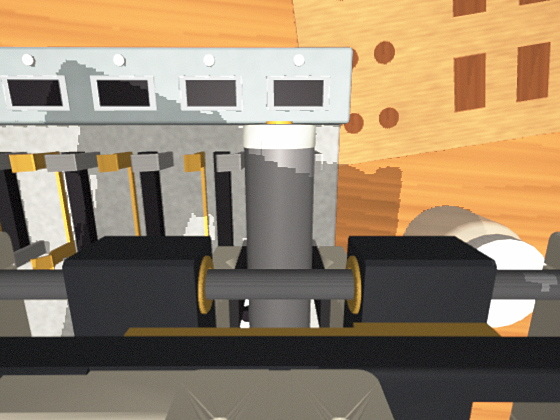

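Third cell is out, bin unmoved; carry it over.

>>> {"op": "move_arm", "data": {"jaw": [1,1,1,1,1], "offset": [[-0.0555,0,0.0027],[-0.0555,0,0.0025],[-0.0555,0,0.0023],[-0.0555,0,0.002],[-0.0555,0,0.0018]], "roll": [0.004,0.004,0.004,0.004,0.004]}}

```text
t: 39.92
eef_pos: [0.5562, -0.0801, 0.1725]
ee_rot: [-1.572, -0.0, -1.496]
force: [1.5, 0.7, -2.0]
width: 0.0323
```

>>> {"op": "move_arm", "data": {"jaw": [1,1,1,1,1], "offset": [[-0.0555,0,0.0016],[-0.0555,0,0.0014],[-0.0555,0,0.001],[-0.0555,0,0.001],[0,0,0]], "roll": [0.004,0.004,0.004,0.004,0]}}

```text
t: 40.55
eef_pos: [0.5461, 0.1434, 0.1724]
ee_rot: [-1.571, -0.0, -1.508]
force: [0.6, -0.0, -3.2]
width: 0.0317
```

```bash
python3 - <<'E'
from h import *
s=st()
p=shot('wrist','w31.png');lm(p,'bin_mid')
p=shot('wrist','w31b.png');s=st()
plan([0.546,0.1408,0.044],-np.pi/2+0.058,step=0.06)
E
```

```text
t 40.55 pos [0.5461 0.1434 0.1724] rot [-1.571 -0.    -1.508] F [ 0.6 -0.  -3.2] w 0.03168478670075104
bin_mid []
t 40.7 pos [0.546  0.1397 0.1724] rot [-1.572e+00 -1.000e-03 -1.512e+00] F [-0.4 -0.3 -2.9] w 0.03235827042906853
tool x heading -1.5116 roll total 0.0012 n 3 q6 1.03
no-turn offset total [-0.0012  0.1284  0.0002]
[[-0.0004, 0.0428, 0.0001], [-0.0004, 0.0428, 0.0001], [-0.0004, 0.0428, 0.0001]] roll each 0.0004
```

View pics/w31b.png

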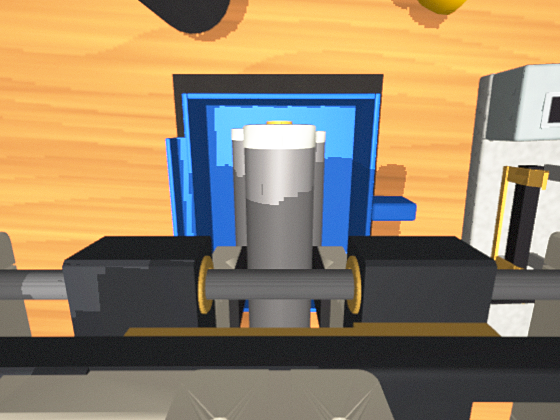

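>>> {"op": "move_arm", "data": {"jaw": [1,1,1,1,1], "offset": [[-0.001,0.05,0],[0,0.042,0],[0,0.025,0],[0,0.011,0],[0,0,0]], "roll": [0,0,0,0,0]}}

```text
t: 41.32
eef_pos: [0.5464, 0.1402, 0.0448]
ee_rot: [-1.572, -0.001, -1.513]
force: [0.2, -0.4, -2.5]
width: 0.0321
```

```bash
python3 - <<'E'
from h import *
s=st()
p=shot('wrist','w32.png')
E
```

```text
t 41.325 pos [0.5464 0.1402 0.0448] rot [-1.572e+00 -1.000e-03 -1.513e+00] F [ 0.2 -0.4 -2.5] w 0.032106259362543
```

View pics/w32.png

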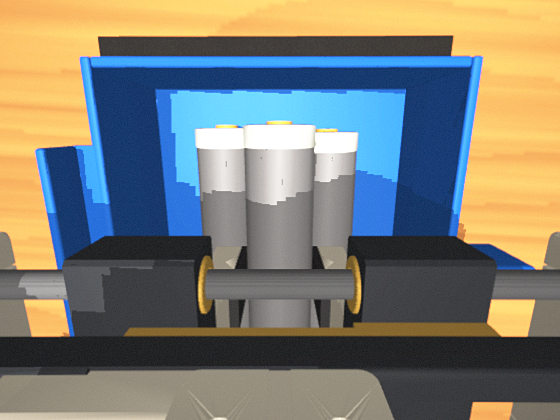

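>>> {"op": "move_arm", "data": {"jaw": [1,0.6,0.55,0.55,0.55], "offset": [[0,0.003,0],[0,0,0],[0,0,0],[0,0,0],[0,0,0]], "roll": [0,0,0,0,0]}}

```text
t: 42.0
eef_pos: [0.5465, 0.1412, 0.0423]
ee_rot: [-1.57, 0.0, -1.512]
force: [-0.1, -0.7, 0.2]
width: 0.0395
```

>>> {"op": "move_arm", "data": {"jaw": [0.55,0.55,0.55,0.55,0.55], "offset": [[0,-0.04,0],[0,-0.06,0],[0,-0.06,-0.02],[0,0,-0.02],[0,0,0]], "roll": [0,0,0,0,0]}}

```text
t: 42.62
eef_pos: [0.5059, 0.1388, 0.2024]
ee_rot: [-1.569, 0.001, -1.511]
force: [-0.6, -1.0, 0.3]
width: 0.0395
```

```bash
python3 - <<'E'
from h import *
s=st()
p=shot('wrist','w33.png');lm(p,'bin_mid')
E
```

```text
t 42.625 pos [0.5059 0.1388 0.2024] rot [-1.569e+00  1.000e-03 -1.511e+00] F [-0.6 -1.   0.3] w 0.039503644254228705
bin_mid []
```

View pics/w33.png

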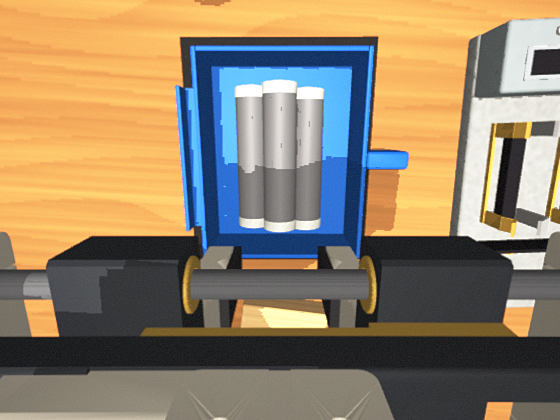

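>>> {"op": "move_arm", "data": {"jaw": [0.55,0.55,0.55,0.55,0.55], "offset": [[0,-0.03,-0.03],[0,0,-0.03],[0,0,0],[0,0,0],[0,0,0]], "roll": [0,0,0,0,0]}}

```text
t: 43.35
eef_pos: [0.4474, 0.1352, 0.2307]
ee_rot: [-1.572, -0.001, -1.512]
force: [0.0, -0.5, -0.2]
width: 0.0393
```

>>> {"op": "move_arm", "data": {"jaw": [0.55,0.55,0.55,0.55,0.55], "offset": [[0.06,0,0],[0.06,0,0],[0.06,0,0],[0,0,0],[0,0,0]], "roll": [0,0,0,0,0]}}

```text
t: 43.98
eef_pos: [0.4577, -0.0449, 0.231]
ee_rot: [-1.572, -0.0, -1.514]
force: [1.3, -0.3, -0.2]
width: 0.0396
```

```bash
python3 - <<'E'
from h import *
s=st()
for n in ['top','scene']:
  p=shot(n,n+'34.png')
  for t in ['bin_mid','bin_grip','bin_nib','main_switch_tip','tape','wood_block','screwdriver','multimeter','battery_tub','pencil_pot','earmuffs']: 
    if t=='tape' : p=arm.grab_frame(n)
    lm(p,t,pm=.4)
  im=p['pixels']
  cv2.imwrite(f'pics/{n}34c.png',cv2.resize(im[150:270,165:300] if n=='top' else im[180:300,270:405],None,fx=5,fy=5,interpolation=cv2.INTER_CUBIC))
E
```

```text
t 43.975 pos [ 0.4577 -0.0449  0.231 ] rot [-1.572 -0.    -1.514] F [ 1.3 -0.3 -0.2] w 0.039581470083628854
bin_mid []
bin_grip []
bin_nib []
main_switch_tip [(0.5, [0.3981, -0.1927, 0.095])]
tape [(0.79, [0.3228, 0.2993, -0.0027])]
wood_block [(0.69, [0.3522, 0.1237, 0.0024])]
screwdriver [(0.86, [0.3089, -0.315, 0.0019])]
multimeter [(0.7, [0.3831, -0.5197, -0.0])]
battery_tub [(0.8, [0.5373, -0.5397, -0.0008])]
pencil_pot [(0.74, [0.7297, 0.2323, 0.001])]
earmuffs [(0.58, [0.7784, 0.0796, -0.0027])]
bin_mid [(0.91, [0.548, 0.1388, 0.0369])]
bin_grip [(0.83, [0.5577, 0.0444, 0.0587])]
bin_nib [(0.58, [0.5429, 0.2244, 0.0663])]
main_switch_tip [(0.6, [0.4002, -0.1953, 0.0954])]
tape [(0.85, [0.3239, 0.3014, 0.0003])]
wood_block [(0.73, [0.3534, 0.1277, 0.0031])]
screwdriver [(0.62, [0.3089, -0.3138, 0.0006])]
multimeter [(0.92, [0.3782, -0.5206, 0.0003])]
battery_tub [(0.96, [0.535, -0.5412, 0.0]), (0.71, [0.3549, 0.1253, 0.0037])]
pencil_pot [(0.6, [0.7311, 0.2314, 0.0004])]
earmuffs [(0.92, [0.783, 0.0784, -0.0033])]
```

View pics/top34c.png

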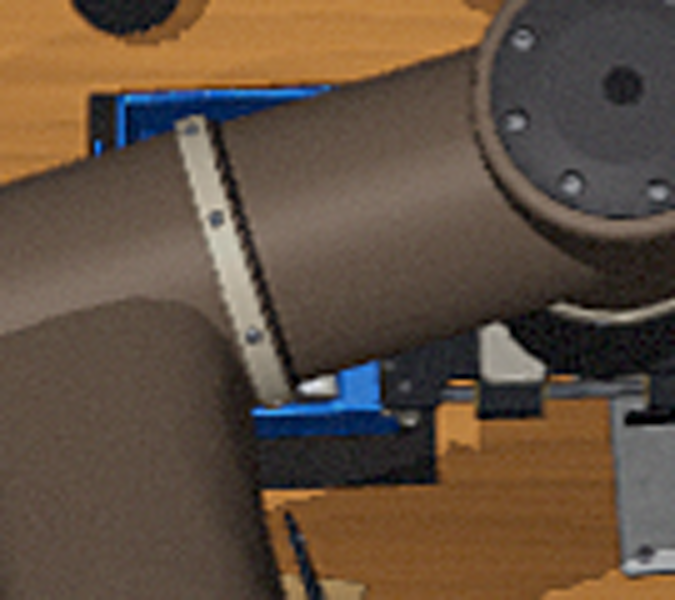

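View pics/scene34c.png

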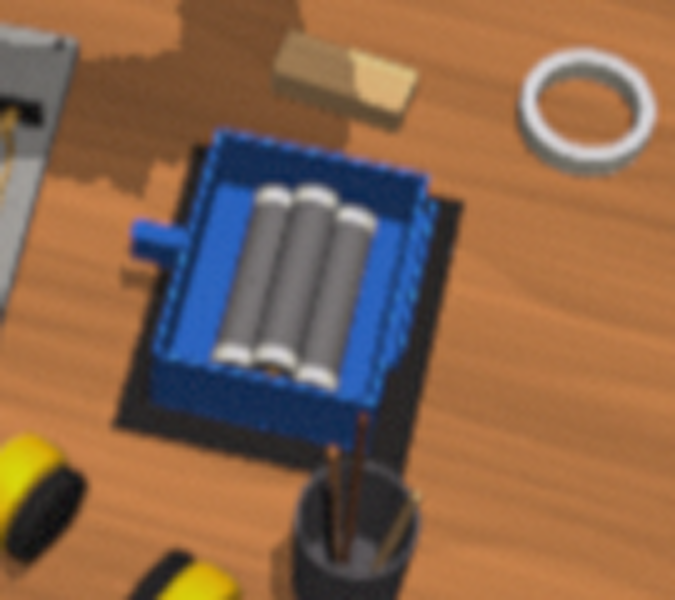

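View pics/top34.png

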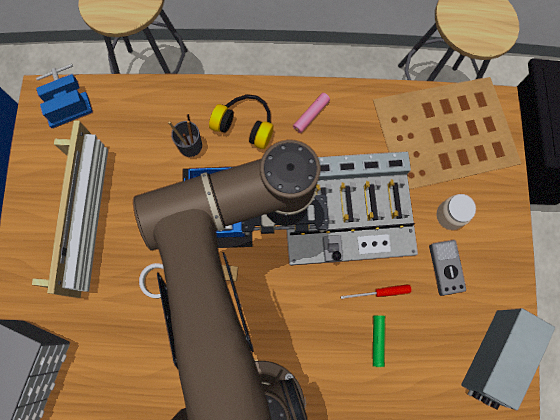

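>>> {"op": "move_arm", "data": {"jaw": [0.55,0.55,0.55,0.55,0.55], "offset": [[0.06,0,0],[0.06,0,0],[0,0,0],[0,0,0],[0,0,0]], "roll": [0,0,0,0,0]}}

```text
t: 45.9
eef_pos: [0.4645, -0.1634, 0.2314]
ee_rot: [-1.571, 0.0, -1.511]
force: [-0.3, 0.3, -0.8]
width: 0.0391
```

```bash
python3 - <<'E'
from h import *
s=st()
p=shot('top','t35.png');lm(p,'bin_mid');lm(p,'bin_grip')
p=shot('scene','s35.png');lm(p,'bin_mid');lm(p,'bin_nib')
cv2.imwrite('pics/s35c.png',cv2.resize(p['pixels'][150:300,150:410],None,fx=3,fy=3,interpolation=cv2.INTER_CUBIC))
E
```

```text
t 45.9 pos [ 0.4645 -0.1634  0.2314] rot [-1.571  0.    -1.511] F [-0.3  0.3 -0.8] w 0.039065889576963435
bin_mid [(0.28, [0.3253, 0.3014, -0.0017])]
bin_grip []
bin_mid [(0.85, [0.546, 0.1398, 0.0365])]
bin_nib [(0.76, [0.547, 0.2247, 0.0683])]
```

View pics/s35c.png

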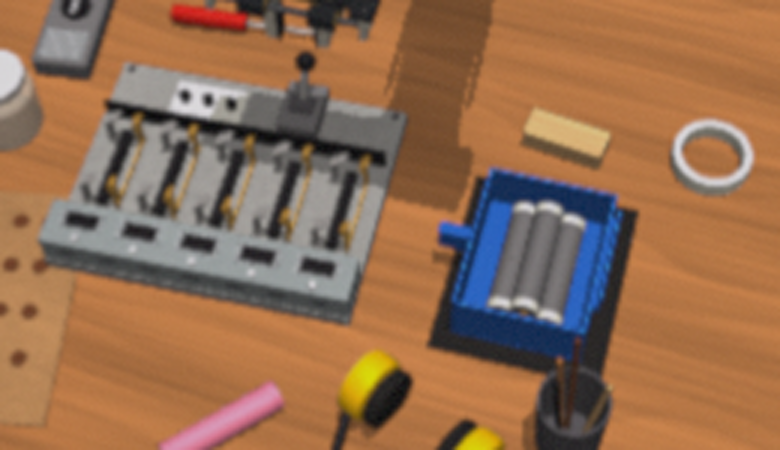

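The picture shows all five bays empty, the switch lever pulled over towards the robot, and three cells in the bin, centred on the mat. The bystanders are where they started.

```bash
python3 - <<'E'
from h import *
print(arm.job_done())
E
```

```text
the job is handed in; nothing more can be done
None
```

The job is handed in at about 46 s of the 210 s. I switched the tester off first, and its knob read x ≈ 0.399 m, at the off stop. I then took the bin off its rail with its front tilted up about 43°, and it now stands on the mat. Three cells were present, in bays 1, 3 and 5. Each went sideways past the brass springs, with readings of about 6 N per axis at the wrist, and all three are in the bin.

**Last checks:**
- All five bays are empty.
- The bin's middle reads (0.546, 0.140), against about (0.545, 0.1415) for the mat's middle.
- The networks put the seven bystanders within about 4 mm of where they started. The pink and green look-alikes were left alone.

**What did not go cleanly:**
- While I drew the bin out at a 15 N grip, its lug slipped from the fingers. The bin dropped a few centimetres and landed level on the bench. It then shifted about 2 cm with nothing touching it, which may have been the announced knock. I measured again, gripped at 45 N and set it on the mat.
- The second cell was released about 14 mm above the bin floor and the third about 8 mm above the other two.
- The third cell rests on top of the other two rather than on the floor. It is below the rim and looked unchanged about 3 s later, when I handed in.
- In the last pictures the arm hid the bin from the top camera, so the bin's final position comes from the scene camera alone.

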